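# Load the winder's guide roller and set its brake

## Task

Take the wooden paddle from its leaning stand and with it gently roll the steel roller along the track until it drops into the cradle gap under the clear guard, not past it; do not touch the roller with the gripper or arm, and never lift it. Then put the paddle back on its stand, leaning as it was, and then turn the brake dial until its white pointer is at the long mark. Leave the other things on the bench where they are.

Things in the scene. Friction and masses are not known exactly. Their poses are not given: they have to be found in the camera images.
- track: Fixed wooden roller track. Origin on the bench below the cradle; +x = rolling direction, away from the robot; z up. Floor boards, top 30 mm above the bench, run x = -225 to -13 and +13 to +55 mm; the 26 mm gap between is the cradle, where the roller sinks 3.7 mm; past +55 it falls off. Side rails at 32.5 to 42.5 mm either side (y), tops 38 mm high. Grey housing 70 mm high at x = 130 to 220.
- cradle (a point): Centre of the roller when it sits in the cradle: 51 mm above the bench; axes as track.
- guard_edge (a point): Middle of the lower near edge of the clear plastic guard over the cradle; axes as track. The guard reaches 105 mm to +x, 65 mm either side, underside 118 mm and top 124 mm above the bench, on two posts at its far end (track x = +47, y = +-52 mm). A paddle pushing the roller home must lean back towards -x, about 25 to 40 degrees, to pass below this edge.
- roller_center (a point): Centre of the loose plain steel roller, 50 mm diameter, 58 mm long, about 0.25 kg, lying across the track between the rails (y is its axis; x, z turn as it rolls). Starts on the floor boards 120 to 185 mm before the cradle, centre 55 mm above the bench. Left alone it stays. Push it at about mid-height or a little below: pressed higher it can jam instead of rolling. Pushed slowly (up to 0.1 m/s) it stops within a few cm.
- paddle_center (a point): Centre of the loose wooden paddle, about 0.14 kg: board 14 mm thick (x), 175 long (z, from foot to top), 104 wide (y) in the lower 95 mm, 96 above. On the stand it leans 30 degrees from vertical, top towards the stand's -x; its +x face looks away from the robot and up. Its top 70 mm are clear of the support: grip there across the thickness, fingers along the board.
- stand: Fixed wooden paddle stand, base 150 x 120 mm. Origin on the bench below the middle of the paddle's foot, which is 25 mm above the bench. A board 90 mm wide, 10 thick, leaning 30 degrees from vertical with its top towards -x, supports the lower 100 mm of the paddle from the -x side; the foot stands on a lip square to it.
- rest (a point): Where the paddle's centre is when it leans on the stand; axes as stand (upright).
- dial (a joint): Angle of the brake dial, rad, growing clockwise seen from above: 0 = white pointer towards the front (-x) of its box, 1.57 = pointer at the long mark (a quarter turn clockwise, at the box's +y). Starts between 0.1 and 0.8, range 0 to 4.71; light friction, stays where left.
- dial_grip (a point): On the axis of the brake dial, at the height to grip (82 mm above the bench). Black dial with a bar grip 42 mm long, 14 thick, from 57 to 89 mm above the bench, on a 44 mm disc. The point turns with the dial: the bar lies along its x, the white pointer points to its -x. Round it are short marks every 15 degrees and one long, wide one.
- dialbox: Fixed grey box of the dial, 130 x 130 x 45 mm high, origin under its centre; -x is its front (robot side), z up.
- sheave: Bystander, to be left alone: black plastic pulley wheel, 64 dia x 20, lying flat (mm); origin under its centre.
- shackle: Bystander, to be left alone: steel bow shackle, 55 long x 52 wide x 12 high, lying flat (mm); origin under its centre.
- jar: Bystander, to be left alone: closed glass jar, 64 dia x 85 (mm); origin under its centre.
- reel: Bystander, to be left alone: small empty wooden reel, 90 dia x 70, standing on end (mm); origin under its centre.
- fid: Bystander, to be left alone: pointed dark wooden fid (splicing spike), 36 dia x 157, standing on its thick end (mm); origin under its centre.
- bin: Bystander, to be left alone: grey open plastic bin, 150 x 110 x 60 (mm); origin under its centre.
- thimble: Bystander, to be left alone: steel ring, 52 dia x 14, lying flat (mm); origin under its centre.
Mind the look-alikes: they are no part of the job. Of the things shaped like the part that bears paddle_center, the wooden one is meant.

How it is judged:
By the outcome, as a careful person would: the job done as asked, in the order asked, and still so for the second after the job is handed in, with the robot touching nothing.
It also fails if it takes over 64 s, if anything falls off the work surface, if the arm or the gripper's body presses on something with over 40 N, if the wrist force passes 120 N, or if a joint passes its speed limit or range.

## Robot

A 6-joint arm with a two-finger parallel gripper is mounted at the origin on the work surface. World frame = base frame: x ahead of the robot, y to its left, z up, the work surface at z = 0. Lengths are in m, angles in rad, forces in N, time in s.
With the tool pointing down it reaches from about 0.35 to 0.725 m from the base axis. Payload 6 kg.
Tool frame: the origin (TCP) lies midway between the tips of the shut fingers; the grasp point (between the pads) lies 19 mm behind it; z points along the fingers, x is the direction in which the jaws open and shut, and the axes are right-handed (so a half turn about z gives the same grasp; the last joint's range is limited). The gripper opens to 85 mm and grips with 20 to 120 N. Pads are 22 mm wide; open, the fingers measure 114 mm over their backs; the gripper's body (76 mm by 85 mm) begins 54 mm behind the grasp point. The pads swing forward as they close: fully open they stand 13 mm farther back than shut.
Start: joints at [-0.777, 0.04, 0.085, 0, -1.615, -0.334], TCP at [0.266, -0.538, 0.231] pointing down, gripper open.
Joint ranges: [-2.56, 2.56], [-1.29, 2.01], [-1.08, 1.49], [-3.29, 1.98], [-2.81, -0.18], [-2.99, 2.99]. Speed limits (rad/s): [2.57, 2.57, 3.01, 3.14, 3.14, 3.14].

## Interface

Orientations are given as a unit quaternion [w, x, y, z].
In Python, from workcell import env gives the robot as it stands.
- The arm moves only by the tool move_arm, never from a script. Its argument "series" is a list of rows, each a list of 2 entries, a list of its own where there are three numbers: the shift along the world's x, y, z in units of 40 mm (1.0 is 40 mm), then the turn, a rotation vector about the world's x, y, z in units of 6 degrees (1.0 is 6 degrees). In form: [[[dx, dy, dz], [wx, wy, wz]], ...]. A call has 1 to 20 rows; each row is the pose to reach, as a shift and turn from the pose commanded when the call began; what a row does not reach only later rows make up. A row lasts 1/12 s, in which the tool goes at most 41.7 mm and 7.16 degrees, less where a joint would pass 70% of its speed; a pose out of reach is approached as far as the arm can. A call with a gripper value outside its range is refused whole. "fingers" is the finger opening in mm, from 0 to 85.4, set as the call begins (left out, the last holds). The fingers move at their own pace and stop on an object; "newtons" is the grip in N (left out, the last holds). Time passes only in rows, so rows that repeat a pose let the fingers close. It gives the time, the measured TCP pose, the force and the opening at its end, in the units of the state.
- env.observe(): the state, without advancing time (a new reading comes with each control period).
- env.grab_frame(name): name is "side" or "top" or "wrist"; returns a dict with "frame" (400x640x3 uint8, red, green, blue), "range_z" (400x640 float32, m along the optical axis (not along the pixel's ray), 0 where there is no reading), "fov_y" (degrees; the focal length in pixels is half the picture's height over the tangent of half this angle, whatever the lens; pixels are square), "cx", "cy" (the principal point, pixels), "world_from_camera" (4x4, takes a point from camera to world coordinates). Camera axes: x right, y up, looking along -z (the intrinsics and any distortion apply to the point x, -y, -z); pixel columns grow to the right and rows downward; lengths in m; the calibration is good to about 2 mm. A picture is of the moment at which its call begins.
- env.sign_off(): hands the job in, once; it reports no verdict.
The state is a dict: "t": time; "joint_positions": joint angles; "joint_velocities": joint speeds; "effort": joint torques, N m; "tool_pos": TCP position; "ee_rot": TCP orientation; "wrist_force": force on the tool from outside, world axes, zero at the start; "ft_torque": the same for the moment, N m; "finger_gap": finger opening in m.
Only numpy, scipy, OpenCV 4.12 (cv2) and the standard library are available. Lean on these libraries where they do the work, as an engineer would, in place of code of your own. Each camera call takes 0.05 s, during which the arm holds its last target.

## Working session

There is one attempt and no reset: what is moved stays moved. The work goes in short steps, Python scripts to look and compute and a tool call to move; the robot and the scene stay as the last step left them, time stands still between calls to the robot, and variables do not carry over. Pictures are saved under pics/ and viewed, and the job is handed in when it is done.

Besides the shell and the picture viewer there is one more tool, called after ">>>" by a JSON object that holds its "method" and its "body". move_arm: Moves the arm, as the interface text tells. Its arguments: {"type":"object","properties":{"series":{"type":"array","items":{"type":"array"}},"fingers":{"type":"number"},"newtons":{"type":"number"}},"required":["series"]}

```bash
ls; mkdir -p pics
python3 - <<'E'
from workcell import env
import cv2,numpy as np,pickle
s=env.observe();print(s)
for n in ["side","top","wrist"]:
    f=env.grab_frame(n);pickle.dump(f,open(f"pics/{n}0.pkl","wb"))
    cv2.imwrite(f"pics/{n}0.png",f["frame"][:,:,::-1]);print(n,{k:v for k,v in f.items() if k not in("frame","range_z")})
E
```

```text
pics
{'t': 0.0, 'joint_positions': array([-7.77328336e-01,  4.08109155e-02,  8.37671589e-02, -4.68802460e-04,
       -1.61551885e+00, -3.33696456e-01]), 'joint_velocities': array([ 0.000474  , -0.00025565,  0.00134466,  0.00109262, -0.00077237,
       -0.00095961]), 'effort': array([ 4.40947397e-04, -3.68204641e+01,  3.47410262e+01,  6.93220228e+00,
       -5.40805151e-03, -4.55839245e-05]), 'tool_pos': array([ 0.26615894, -0.53734693,  0.23025436]), 'ee_rot': array([-8.09983412e-04,  5.27369769e-01,  8.49635388e-01,  4.22730620e-04]), 'wrist_force': array([-0.58807919,  0.19442965, -0.41560204]), 'ft_torque': array([0.03140339, 0.00070688, 0.00981868]), 'finger_gap': 0.08533787958988183}
side {'fov_y': 49.829178196873215, 'cx': 312.02444905914376, 'cy': 201.5026102677183, 'world_from_camera': array([[ 0.95137521,  0.23328642, -0.20115334,  0.16324168],
       [-0.30795322,  0.73531849, -0.60371478, -0.9315866 ],
       [ 0.00707331,  0.63630509,  0.77140508,  1.27807385],
       [ 0.        ,  0.        ,  0.        ,  1.        ]])}
top {'fov_y': 51.12229864381751, 'cx': 316.6493242209793, 'cy': 201.17189536218493, 'world_from_camera': array([[-0.00625097,  0.99676882, -0.08008024,  0.36954676],
       [-0.99959633, -0.00844799, -0.0271259 , -0.02032304],
       [-0.02771477,  0.07987835,  0.99641926,  1.45353763],
       [ 0.        ,  0.        ,  0.        ,  1.        ]])}
wrist {'fov_y': 64.25145295708451, 'cx': 319.7459375880547, 'cy': 200.36430600155126, 'world_from_camera': array([[-0.443964  , -0.86244143, -0.24308588,  0.20564721],
       [ 0.89604293, -0.42678623, -0.12231344, -0.5680746 ],
       [ 0.00174248, -0.27211815,  0.96226227,  0.37215502],
       [ 0.        ,  0.        ,  0.        ,  1.        ]])}
```

View pics/top0.png

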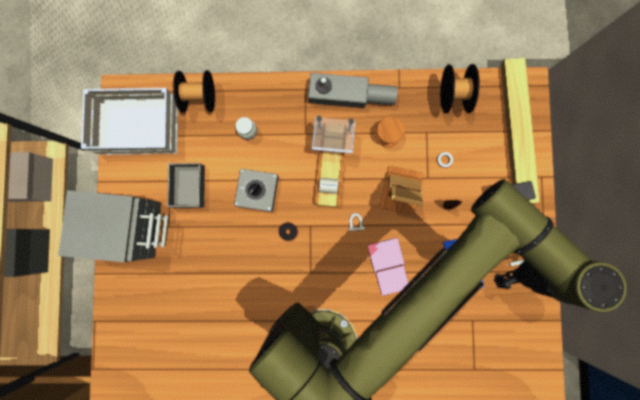

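View pics/side0.png

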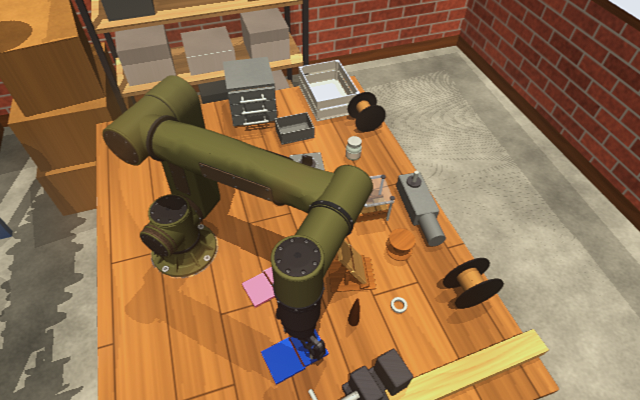

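View pics/wrist0.png

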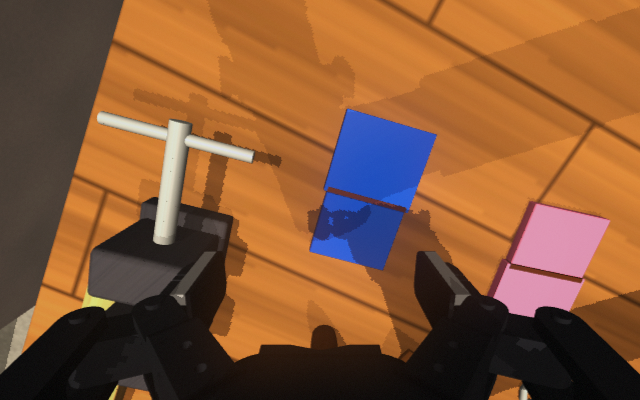

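```bash
cat > h.py <<'E'
import numpy as np,pickle,cv2
from scipy.spatial.transform import Rotation as R
def load(n): return pickle.load(open(f"pics/{n}.pkl","rb"))
def foc(f): return f["frame"].shape[0]/2/np.tan(np.radians(f["fov_y"])/2)
def cloud(f):
    d=f["range_z"];h,w=d.shape;v,u=np.mgrid[:h,:w];F=foc(f)
    P=np.stack([(u-f["cx"])/F*d,-(v-f["cy"])/F*d,-d,np.ones_like(d)],-1)
    return (P@f["world_from_camera"].T)[...,:3]
def ray_at_z(f,u,v,z):
    F=foc(f);T=f["world_from_camera"];d=T[:3,:3]@np.array([(u-f["cx"])/F,-(v-f["cy"])/F,-1]);o=T[:3,3]
    return o+d*(z-o[2])/d[2]
def proj(f,p):
    T=np.linalg.inv(f["world_from_camera"]);q=T[:3,:3]@np.asarray(p)+T[:3,3];F=foc(f)
    return np.array([f["cx"]+F*q[0]/-q[2],f["cy"]-F*q[1]/-q[2]])
def crop(f,x0,y0,x1,y1,k,name):
    cv2.imwrite(f"pics/{name}.png",cv2.resize(f["frame"][y0:y1,x0:x1,::-1],None,fx=k,fy=k,interpolation=cv2.INTER_CUBIC))
E
python3 - <<'E'
from h import *
f=load("top0");crop(f,220,60,480,260,3,"top0c")
P=cloud(f)
for u,v in [(100,350),(520,300),(300,350),(330,185),(328,165),(257,190),(245,175),(405,190),(330,130),(390,130),(445,160)]:print(u,v,P[v,u].round(4))
g=load("side0");Q=cloud(g)
for u,v in [(120,350),(400,330)]:print(u,v,Q[v,u].round(4))
E
```

```text
100 350 [-2.090e-02  7.679e-01  1.000e-04]
520 300 [ 1.455e-01 -6.660e-01 -1.000e-04]
300 350 [0.1358 0.0392 0.5815]
330 185 [ 0.5334 -0.0274  0.0783]
328 165 [ 0.6078 -0.0214  0.0336]
257 190 [0.5208 0.2179 0.0616]
245 175 [0.5737 0.2612 0.05  ]
405 190 [ 0.5093 -0.2648  0.1268]
330 130 [ 0.7059 -0.0287  0.1277]
390 130 [ 0.7158 -0.2288  0.0779]
445 160 [ 0.6267 -0.4295 -0.0009]
120 350 [-0.2267 -0.3055  0.0013]
400 330 [ 0.5972 -0.5037  0.    ]
```

View pics/top0c.png

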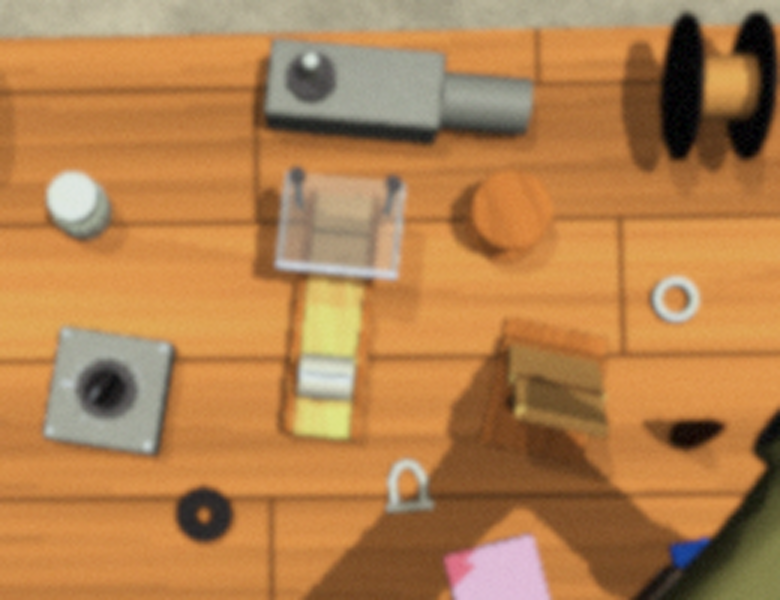

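Run:
```python
from h import *
f=load("top0");P=cloud(f)
def reg(x0,y0,x1,y1,z0,z1,nm):
    m=np.zeros(P.shape[:2],bool);m[y0:y1,x0:x1]=1
    m&=(P[...,2]>z0)&(P[...,2]<z1);q=P[m]
    r=cv2.minAreaRect((q[:,:2]*1000).astype(np.float32));print(nm,len(q),q.mean(0).round(4),r);return q
reg(230,165,282,215,.038,.052,"dialbox")
reg(310,148,350,210,.022,.046,"track")
reg(310,148,350,210,.065,.09,"roller")
reg(305,110,360,155,.115,.13,"guard")
q=reg(380,165,430,215,.06,.25,"paddle")
for z in np.arange(0,.22,.02):
    m=(P[...,2]>z)&(P[...,2]<=z+.02);m[:165]=0;m[215:]=0;m[:,:378]=0;m[:,425:]=0
    print(z.round(2),m.sum(),P[m].mean(0).round(3) if m.any() else "")
```

```text
dialbox 1213 [0.5223 0.2259 0.0454] ((523.510009765625, 227.07574462890625), (130.77040100097656, 130.1898651123047), 80.34839630126953)
track 1082 [ 0.5685 -0.0255  0.0324] ((563.3551025390625, -24.871417999267578), (84.90199279785156, 188.74758911132812), 84.12455749511719)
roller 236 [ 0.5328 -0.0212  0.0761] ((533.6979370117188, -21.136098861694336), (58.10063552856445, 46.245670318603516), 84.91170501708984)
guard 1270 [ 0.6901 -0.0382  0.1243] ((692.531005859375, -38.30132293701172), (130.1134490966797, 109.81103515625), 84.14128875732422)
paddle 664 [ 0.5035 -0.265   0.1319] ((506.16705322265625, -267.221923828125), (103.5758285522461, 81.9378662109375), 77.34725952148438)
0.0 1091 [ 0.52  -0.263  0.006]
0.02 146 [ 0.562 -0.277  0.03 ]
0.04 80 [ 0.55  -0.273  0.05 ]
0.06 88 [ 0.54  -0.274  0.07 ]
0.08 85 [ 0.528 -0.27   0.091]
0.1 93 [ 0.518 -0.264  0.11 ]
0.12 82 [ 0.506 -0.267  0.13 ]
0.14 89 [ 0.495 -0.264  0.15 ]
0.16 200 [ 0.477 -0.259  0.173]
0.18 27 [ 0.475 -0.26   0.182]
0.2 0
```

>>> {"method": "move_arm", "body": {"series": [[[1.6, 9.7, 4.2], [0, 0, 0]], [[1.6, 9.7, 4.2], [0, 0, 0]], [[1.6, 9.7, 4.2], [0, 0, 0]], [[1.6, 9.7, 4.2], [0, 0, 0]], [[1.6, 9.7, 4.2], [0, 0, 0]], [[1.6, 9.7, 4.2], [0, 0, 0]], [[1.6, 9.7, 4.2], [0, 0, 0]], [[1.6, 9.7, 4.2], [0, 0, 0]], [[1.6, 9.7, 4.2], [0, 0, 0]], [[1.6, 9.7, 4.2], [0, 0, 0]], [[1.6, 9.7, 4.2], [0, 0, 0]], [[1.6, 9.7, 4.2], [0, 0, 0]], [[1.6, 9.7, 4.2], [0, 0, 0]]]}}

```text
t: 1.23
tool_pos: [0.3304, -0.149, 0.3993]
ee_rot: [0.0, 0.526, 0.85, 0.0]
wrist_force: [-0.1, -0.4, -0.7]
finger_gap: 0.0852
```

```bash
cat > look.py <<'E'
import sys,cv2,pickle
from workcell import env
tag=sys.argv[1]
s=env.observe();print({k:(v.round(4) if hasattr(v,'round') else v) for k,v in s.items() if k in('t','joint_positions','tool_pos','ee_rot','wrist_force','finger_gap')})
for n in sys.argv[2:]:
    f=env.grab_frame(n);pickle.dump(f,open(f"pics/{n}{tag}.pkl","wb"));cv2.imwrite(f"pics/{n}{tag}.png",f["frame"][:,:,::-1])
E
python3 look.py 1 wrist side
```

```text
{'t': 1.2333, 'joint_positions': array([ 1.4890e-01, -4.9910e-01, -4.6500e-02, -2.0000e-04, -2.0229e+00,
       -1.2574e+00]), 'tool_pos': array([ 0.3304, -0.149 ,  0.3993]), 'ee_rot': array([1.000e-04, 5.262e-01, 8.503e-01, 2.000e-04]), 'wrist_force': array([-0.0756, -0.4485, -0.6612]), 'finger_gap': 0.08521442764605242}
```

View pics/wrist1.png

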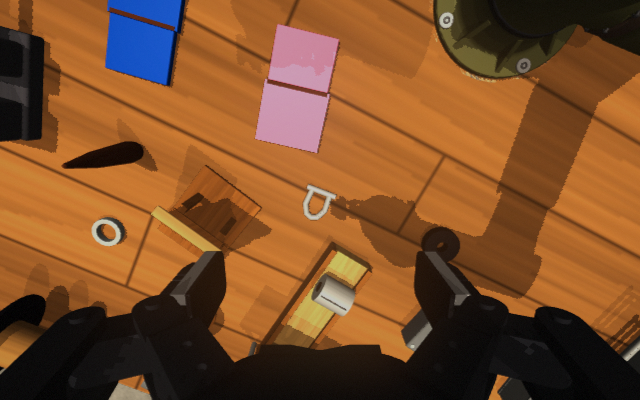

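View pics/side1.png

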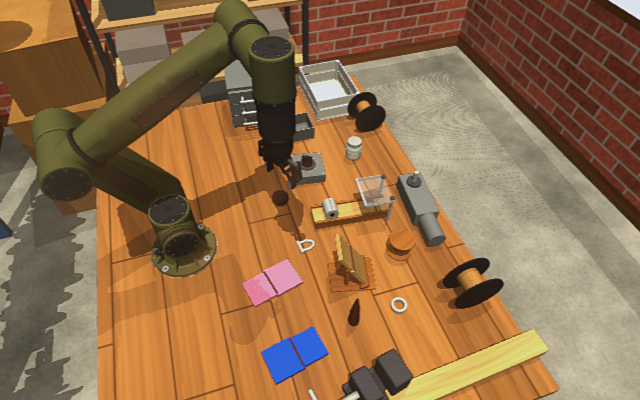

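Run:
```python
from h import *
crop(load("wrist1"),120,140,320,290,4,"wrist1c")
```

```text
(no output)
```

View pics/wrist1c.png

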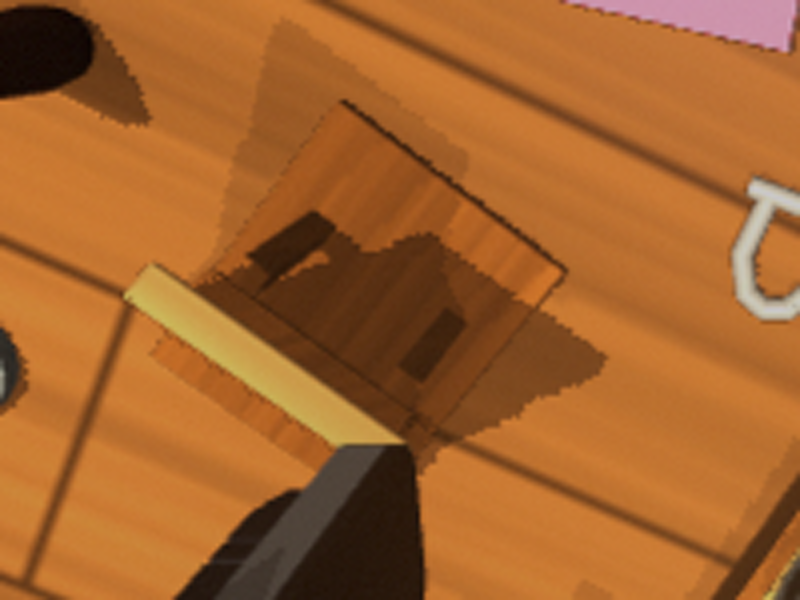

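Run:
```python
from h import *
def plane(q):
    for _ in range(5):
        c=q.mean(0);n=np.linalg.svd(q-c)[2][2];n*=np.sign(n[0]);d=(q-c)@n;s=max(d.std()*2,.001);q=q[abs(d)<s]
    return c,n,len(q),d.std()
for nm,box in [("top0",(380,165,430,215)),("side1",(325,225,380,290)),("wrist1",(148,190,235,262))]:
    f=load(nm);P=cloud(f);x0,y0,x1,y1=box
    q=P[y0:y1,x0:x1].reshape(-1,3);q=q[(q[:,2]>.06)&(q[:,2]<.21)&(abs(q[:,0]-.52)<.09)&(abs(q[:,1]+.27)<.09)]
    t=q[q[:,2]>.165]; print(nm,len(q),q.max(0).round(4))
    if len(t)>20: print("  topstrip",len(t),t.mean(0).round(4),cv2.minAreaRect((t[:,:2]*1000).astype(np.float32)))
    fr=q[(q[:,2]<.155)]
    if len(fr)>50:
        c,n,k,s=plane(fr);print("  plane",k,s.round(4),c.round(4),n.round(3),"tilt",np.degrees(np.arcsin(n[2])).round(2),"yaw",np.degrees(np.arctan2(n[1],n[0])).round(2))
        r=cv2.minAreaRect((fr[:,:2]*1000).astype(np.float32));print(r)
# stand base: colour/height
for nm,box in [("top0",(375,160,430,220)),("side1",(315,225,385,300)),("wrist1",(140,160,275,265))]:
    f=load(nm);P=cloud(f);x0,y0,x1,y1=box
    q=P[y0:y1,x0:x1].reshape(-1,3);b=q[(q[:,2]>.005)&(q[:,2]<.022)]
    print(nm,len(b),np.median(b[:,2]),cv2.minAreaRect((b[:,:2]*1000).astype(np.float32)))
# wrist: dial & track
for nm in["side1","wrist1"]:
    P=cloud(load(nm)).reshape(-1,3)
    def sel(c,r,z0,z1,s):
        m=(np.hypot(P[:,0]-c[0],P[:,1]-c[1])<r)&(P[:,2]>z0)&(P[:,2]<z1);b=P[m]
        if len(b)>10:print(nm,s,len(b),b.mean(0).round(4),cv2.minAreaRect((b[:,:2]*1000).astype(np.float32)))
    sel((.5235,.227),.1,.04,.05,"box");sel((.534,-.021),.06,.066,.09,"roller");sel((.57,-.025),.13,.025,.045,"track");sel((.6925,-.038),.1,.115,.13,"guard")
```

```text
top0 664 [ 0.5535 -0.2126  0.1859]
  topstrip 197 [ 0.4754 -0.2594  0.1756] ((476.98126220703125, -260.0466003417969), (95.09941864013672, 21.715625762939453), 76.9723892211914)
  plane 359 0.0008 [ 0.5186 -0.27    0.1076] [ 0.843 -0.195  0.501] tilt 30.08 yaw -13.04
((517.8717041015625, -269.8143310546875), (103.74307250976562, 57.924346923828125), 76.80648040771484)
side1 670 [ 0.5567 -0.2154  0.1827]
  topstrip 169 [ 0.4761 -0.2682  0.1749] ((477.9310607910156, -265.05828857421875), (98.6732177734375, 20.464067459106445), 76.57814025878906)
  plane 342 0.0011 [ 0.519  -0.2785  0.1073] [ 0.839 -0.205  0.504] tilt 30.26 yaw -13.75
((513.962646484375, -273.6308898925781), (105.49002075195312, 67.592529296875), 77.08995819091797)
wrist1 1479 [ 0.514  -0.2136  0.1804]
  topstrip 855 [ 0.4705 -0.2662  0.1758] ((472.4689025878906, -261.2697448730469), (95.2498550415039, 13.6840181350708), 77.41387176513672)
  plane 549 0.002 [ 0.4973 -0.2692  0.0965] [ 0.971 -0.226 -0.083] tilt -4.78 yaw -13.09
((499.9757080078125, -268.9341125488281), (89.91950988769531, 12.728609085083008), 76.91023254
[... 703 characters left out ...]
9 [ 0.5797 -0.0358  0.0325] ((581.036865234375, -31.605506896972656), (91.8602066040039, 220.42071533203125), 84.16429901123047)
side1 guard 853 [ 0.6921 -0.0462  0.1239] ((695.4487915039062, -42.907501220703125), (138.8429412841797, 110.42974853515625), 83.8563232421875)
wrist1 box 318 [0.5487 0.1635 0.0439] ((546.907470703125, 165.6639862060547), (20.82065773010254, 65.9168701171875), 80.86551666259766)
wrist1 roller 835 [ 0.5299 -0.024   0.0754] ((533.7962036132812, -22.56670379638672), (59.362857818603516, 43.77992630004883), 83.50545501708984)
wrist1 track 3826 [ 0.5749 -0.0316  0.0318] ((581.7901611328125, -28.42901611328125), (85.87351989746094, 224.51290893554688), 83.84992980957031)
```

```bash
cat >> h.py <<'E'
def Rt(yaw,tilt):  # option A: tool y = +y', z tilted forward
    y=np.radians(yaw);t=np.radians(tilt);ex=np.array([np.cos(y),np.sin(y),0]);ey=np.array([-np.sin(y),np.cos(y),0])
    z=ex*np.sin(t)-np.array([0,0,1])*np.cos(t);x=np.cross(ey,z);return np.stack([x,ey,z],1)
def q2R(q): return R.from_quat([q[1],q[2],q[3],q[0]]).as_matrix()
def delta(pos,rot,tpos,trot):
    return ((np.asarray(tpos)-pos)/.04).round(2), (R.from_matrix(trot@rot.T).as_rotvec(degrees=True)/6).round(2)
E
python3 - <<'E'
from h import *
from workcell import env
s=env.observe();G=np.array([.4985,-.2665,.1298]);T=Rt(-13,30)
print(delta(s["tool_pos"],q2R(s["ee_rot"]),G-.1*T[:,2],T),T.round(3))
E
```

```text
(array([ 2.99, -2.63, -4.56]), array([-3.2 , -4.06,  8.25])) [[-0.844  0.225  0.487]
 [ 0.195  0.974 -0.112]
 [-0.5    0.    -0.866]]
```

>>> {"method": "move_arm", "body": {"series": [[[1.5, -1.5, -0.5], [-3.2, -4.06, 8.25]], [[1.5, -2, -0.5], [-3.2, -4.06, 8.25]], [[1.5, -2.6, -1], [-3.2, -4.06, 8.25]], [[2, -2.63, -1.5], [-3.2, -4.06, 8.25]], [[2, -2.63, -2], [-3.2, -4.06, 8.25]], [[2.5, -2.63, -2.5], [-3.2, -4.06, 8.25]], [[2.99, -2.63, -3], [-3.2, -4.06, 8.25]], [[2.99, -2.63, -3.5], [-3.2, -4.06, 8.25]], [[2.99, -2.63, -4.2], [-3.2, -4.06, 8.25]], [[2.99, -2.63, -4.56], [-3.2, -4.06, 8.25]], [[2.99, -2.63, -4.56], [-3.2, -4.06, 8.25]]], "fingers": 50}}

```text
t: 2.25
tool_pos: [0.4474, -0.2559, 0.2112]
ee_rot: [0.254, 0.111, 0.96, -0.029]
wrist_force: [-0.1, 0.4, -0.4]
finger_gap: 0.0502
```

```bash
python3 look.py 2 wrist top side
python3 - <<'E'
from h import *
from workcell import env
s=env.observe();G=np.array([.4985,-.2665,.1298]);T=Rt(-13,30)
print(delta(s["tool_pos"],q2R(s["ee_rot"]),G,T))
f=load("side2");crop(f,240,140,440,300,4,"side2c")
E
```

```text
{'t': 2.25, 'joint_positions': array([-0.0743, -0.6871, -0.6268,  0.084 , -1.1205, -0.1719]), 'tool_pos': array([ 0.4474, -0.2559,  0.2112]), 'ee_rot': array([ 0.254 ,  0.1107,  0.9604, -0.0288]), 'wrist_force': array([-0.0845,  0.372 , -0.3919]), 'finger_gap': 0.05017830016752737}
(array([ 1.22, -0.26, -2.21]), array([0.01, 0.01, 0.01]))
```

View pics/wrist2.png

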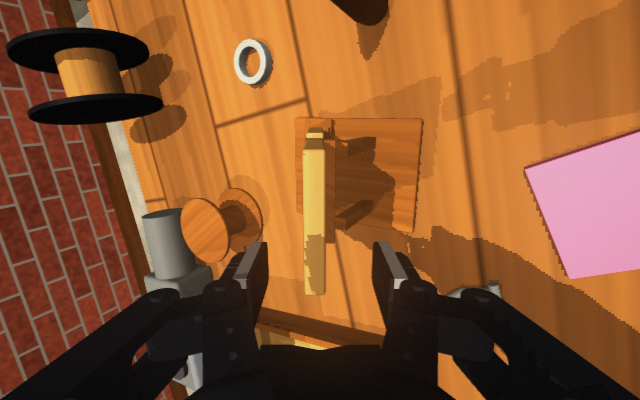

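View pics/side2c.png

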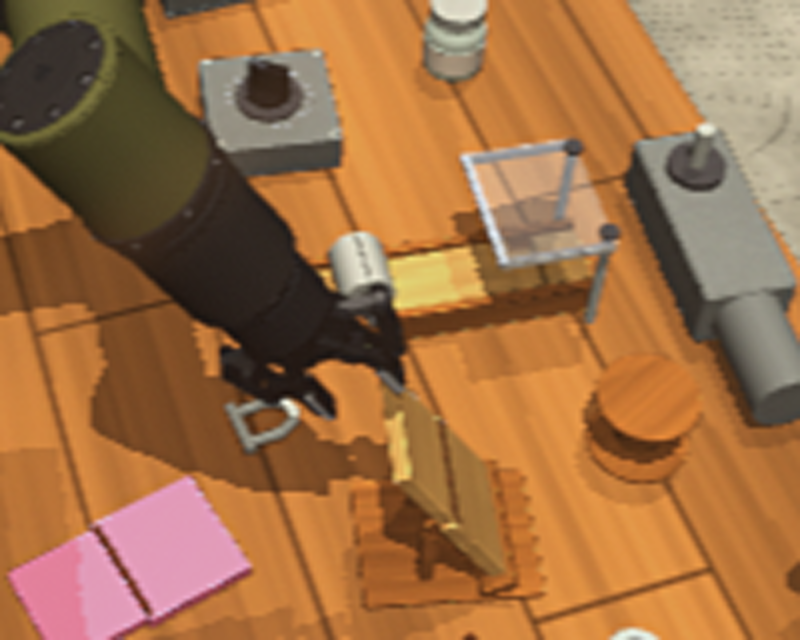

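```bash
cat > tf.py <<'E'
from h import *
import sys
from workcell import env
s=env.observe();f=load(sys.argv[1]);P=cloud(f);M=q2R(s["ee_rot"])
x0,y0,x1,y1=map(int,sys.argv[2:6])
q=(P[y0:y1,x0:x1].reshape(-1,3)-s["tool_pos"])@M
m=(abs(q[:,0])<.035)&(q[:,2]>.02)&(q[:,2]<float(sys.argv[6]));q=q[m]
print(len(q),"min",np.percentile(q,2,0).round(4),"max",np.percentile(q,98,0).round(4),"med",np.median(q,0).round(4))
E
python3 tf.py wrist2 290 110 345 310 0.06
```

```text
3348 min [-0.005  -0.0469  0.0464] max [0.0085 0.0451 0.0499] med [ 0.0018 -0.005   0.0477]
```

```bash
python3 look.py x
python3 - <<'E'
from h import *
from workcell import env
s=env.observe();G=np.array([.4985,-.2665,.1298]);T=Rt(-13,30)
print(delta(s["tool_pos"],q2R(s["ee_rot"]),G,T))
E
```

```text
{'t': 2.4, 'joint_positions': array([-0.0725, -0.6868, -0.6176,  0.0866, -1.1218, -0.1722]), 'tool_pos': array([ 0.4497, -0.256 ,  0.2181]), 'ee_rot': array([ 0.2578,  0.1098,  0.9595, -0.0297]), 'wrist_force': array([0.1726, 0.8682, 1.0391]), 'finger_gap': 0.05010223130340435}
(array([ 1.22, -0.26, -2.21]), array([0.01, 0.01, 0.01]))
```

>>> {"method": "move_arm", "body": {"series": [[[0.3, -0.06, -0.56], [0, 0, 0]], [[0.6, -0.13, -1.12], [0, 0, 0]], [[0.9, -0.19, -1.67], [0, 0, 0]], [[1.05, -0.22, -1.95], [0, 0, 0]], [[1.18, -0.25, -2.23], [0, 0, 0]], [[1.18, -0.25, -2.23], [0, 0, 0]], [[1.18, -0.25, -2.23], [0, 0, 0]], [[1.18, -0.25, -2.23], [0, 0, 0]]]}}

```text
t: 3.07
tool_pos: [0.4976, -0.2653, 0.1297]
ee_rot: [0.258, 0.109, 0.959, -0.029]
wrist_force: [-0.0, 1.8, -0.0]
finger_gap: 0.0498
```

```bash
python3 look.py 3 wrist; python3 look.py x
```

```text
{'t': 3.0667, 'joint_positions': array([-0.0902, -0.5243, -0.6836,  0.0876, -0.8913, -0.173 ]), 'tool_pos': array([ 0.4976, -0.2653,  0.1297]), 'ee_rot': array([ 0.2584,  0.109 ,  0.9594, -0.0293]), 'wrist_force': array([-0.0152,  1.8253, -0.0155]), 'finger_gap': 0.04977471241536862}
{'t': 3.1167, 'joint_positions': array([-0.0901, -0.5248, -0.6839,  0.0875, -0.8911, -0.173 ]), 'tool_pos': array([ 0.4976, -0.2652,  0.1298]), 'ee_rot': array([ 0.2586,  0.109 ,  0.9594, -0.0293]), 'wrist_force': array([-0.2596, -0.0652,  0.912 ]), 'finger_gap': 0.04977401748706144}
```

View pics/wrist3.png

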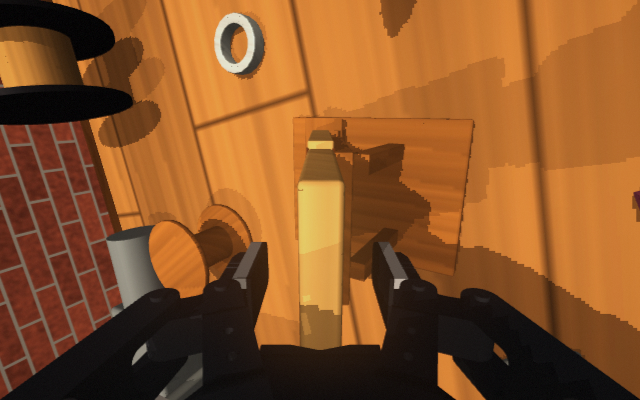

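>>> {"method": "move_arm", "body": {"series": [[[0, 0, 0], [0, 0, 0]], [[0, 0, 0], [0, 0, 0]], [[0, 0, 0], [0, 0, 0]], [[0, 0, 0], [0, 0, 0]], [[0, 0, 0], [0, 0, 0]], [[0, 0, 0], [0, 0, 0]], [[0, 0, 0], [0, 0, 0]], [[0, 0, 0], [0, 0, 0]]], "fingers": 0, "newtons": 60}}

```text
t: 3.78
tool_pos: [0.4978, -0.2649, 0.1288]
ee_rot: [0.259, 0.109, 0.959, -0.029]
wrist_force: [4.1, -0.8, 3.7]
finger_gap: 0.0132
```

```bash
python3 look.py 4 wrist side; python3 look.py x
```

```text
{'t': 3.7833, 'joint_positions': array([-0.0897, -0.5242, -0.6852,  0.0874, -0.8893, -0.1731]), 'tool_pos': array([ 0.4978, -0.2649,  0.1288]), 'ee_rot': array([ 0.2585,  0.1088,  0.9594, -0.0291]), 'wrist_force': array([ 4.1162, -0.7702,  3.747 ]), 'finger_gap': 0.013200077855631511}
{'t': 3.8833, 'joint_positions': array([-0.0898, -0.5242, -0.6851,  0.0874, -0.8894, -0.1731]), 'tool_pos': array([ 0.4977, -0.265 ,  0.1288]), 'ee_rot': array([ 0.2585,  0.1089,  0.9594, -0.0291]), 'wrist_force': array([3.4177, 0.1635, 3.76  ]), 'finger_gap': 0.013655423429902093}
```

View pics/wrist4.png

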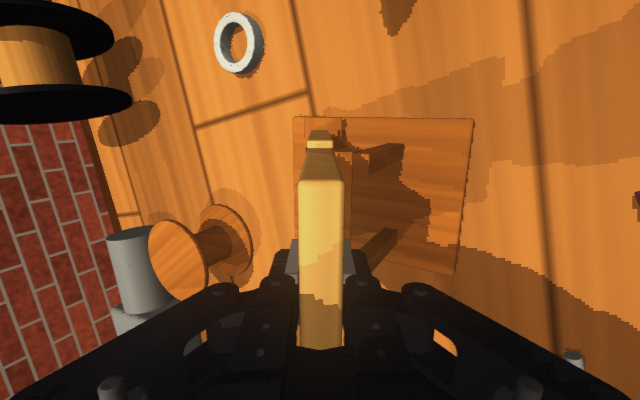

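>>> {"method": "move_arm", "body": {"series": [[[0, 0, 0.15], [0, 0, 0]], [[0, 0, 0.4], [0, 0, 0]], [[0, 0, 0.8], [0, 0, 0]], [[0, 0, 1.4], [0, 0, 0]], [[0, 0, 2.0], [0, 0, 0]], [[0, 0, 2.6], [0, 0, 0]], [[0, 0, 3.1], [0, 0, 0]], [[0, 0, 3.3], [0, 0, 0]], [[0, 0, 3.3], [0, 0, 0]]]}}

```text
t: 4.63
tool_pos: [0.497, -0.265, 0.2612]
ee_rot: [0.258, 0.109, 0.96, -0.029]
wrist_force: [-0.0, 0.6, -2.3]
finger_gap: 0.0133
```

```bash
python3 look.py 5 wrist side; python3 look.py x;python3 - <<'E'
from h import *
from workcell import env
s=env.observe();print(delta(s["tool_pos"],q2R(s["ee_rot"]),[.4197,-.0098,.1514],Rt(-5.95,30)))
E
```

```text
{'t': 4.6333, 'joint_positions': array([-0.0895, -0.5283, -0.4423,  0.0749, -1.1369, -0.1503]), 'tool_pos': array([ 0.497 , -0.265 ,  0.2612]), 'ee_rot': array([ 0.2578,  0.1091,  0.9596, -0.029 ]), 'wrist_force': array([-0.0299,  0.5632, -2.3462]), 'finger_gap': 0.013313559275633892}
{'t': 4.7333, 'joint_positions': array([-0.0895, -0.5276, -0.4469,  0.0736, -1.1356, -0.1504]), 'tool_pos': array([ 0.4965, -0.2645,  0.2575]), 'ee_rot': array([ 0.2559,  0.1092,  0.9601, -0.0284]), 'wrist_force': array([-1.0925, -0.0953, -2.2397]), 'finger_gap': 0.01338511397647393}
(array([-1.92,  6.37, -2.65]), array([-0.02, -0.02,  1.17]))
```

View pics/side5.png

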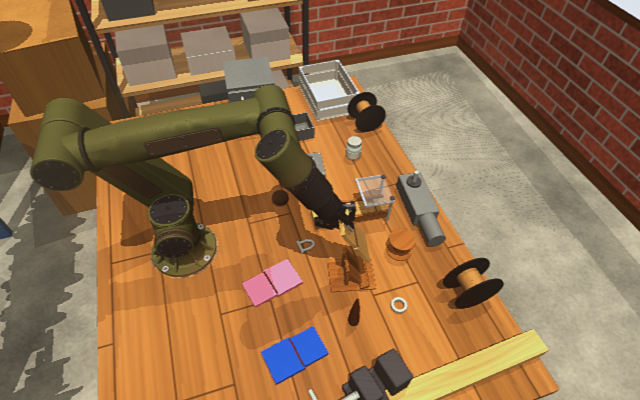

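View pics/wrist5.png

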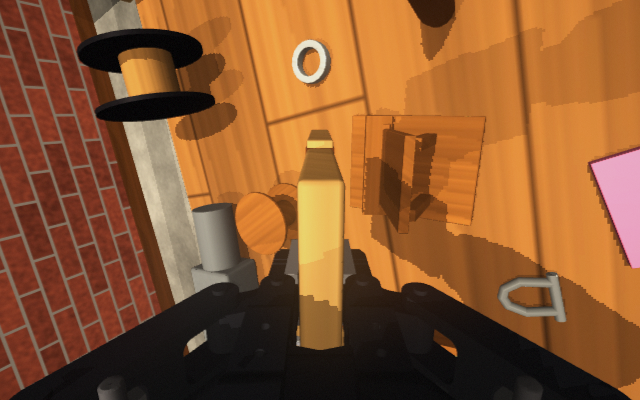

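>>> {"method": "move_arm", "body": {"series": [[[-0.2, 0.5, 0], [0, 0, 0.2]], [[-0.5, 1.4, 0], [0, 0, 0.4]], [[-0.8, 2.4, 0], [0, 0, 0.7]], [[-1.1, 3.4, 0], [0, 0, 1]], [[-1.4, 4.4, 0], [0, 0, 1.17]], [[-1.7, 5.3, -0.1], [0, 0, 1.17]], [[-1.9, 6.0, -0.4], [0, 0, 1.17]], [[-1.92, 6.37, -0.9], [0, 0, 1.17]], [[-1.92, 6.37, -1.4], [0, 0, 1.17]], [[-1.92, 6.37, -1.8], [0, 0, 1.17]], [[-1.92, 6.37, -1.8], [0, 0, 1.17]], [[-1.92, 6.37, -1.8], [0, 0, 1.17]]]}}

```text
t: 5.73
tool_pos: [0.4199, -0.0102, 0.1861]
ee_rot: [0.258, 0.05, 0.965, -0.014]
wrist_force: [-0.4, 0.2, -0.7]
finger_gap: 0.0132
```

```bash
python3 look.py 6 top side wrist; python3 look.py x;python3 - <<'E'
from h import *
from workcell import env
s=env.observe();print(delta(s["tool_pos"],q2R(s["ee_rot"]),[.4197,-.0098,.1514],Rt(-5.95,30)))
crop(load("side6"),270,130,430,250,5,"side6c")
crop(load("top6"),270,90,400,220,5,"top6c")
E
```

```text
{'t': 5.7333, 'joint_positions': array([ 0.8401, -1.1302, -0.9799,  0.4222, -1.4112, -0.9449]), 'tool_pos': array([ 0.4199, -0.0102,  0.1861]), 'ee_rot': array([ 0.2578,  0.0496,  0.9648, -0.014 ]), 'wrist_force': array([-0.4459,  0.2002, -0.658 ]), 'finger_gap': 0.013208398185254488}
{'t': 5.8833, 'joint_positions': array([ 0.8387, -1.1293, -0.9757,  0.4229, -1.4112, -0.945 ]), 'tool_pos': array([ 0.4204, -0.0105,  0.1887]), 'ee_rot': array([ 0.2591,  0.0507,  0.9644, -0.0131]), 'wrist_force': array([ 0.1794, -0.3037, -1.4515]), 'finger_gap': 0.013474751776729356}
(array([-0.02,  0.02, -0.93]), array([-0.01,  0.01,  0.01]))
```

View pics/side6c.png

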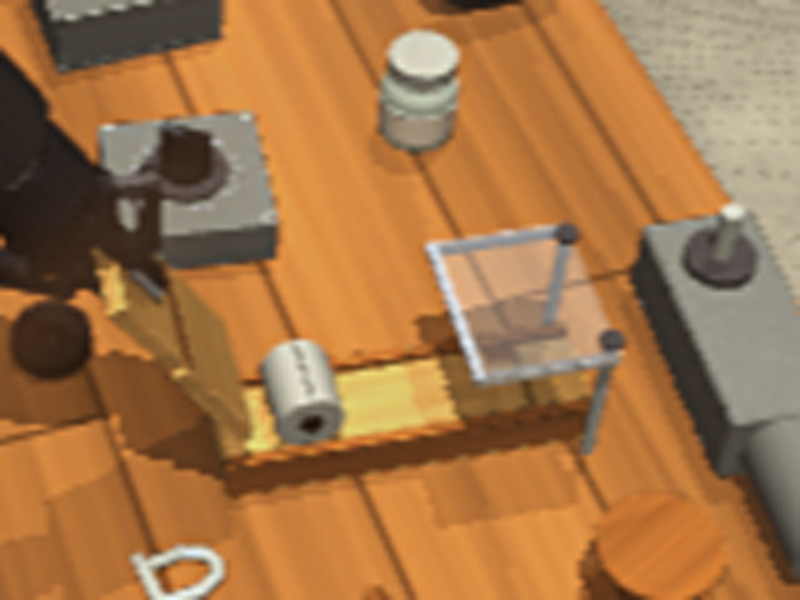

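View pics/top6c.png

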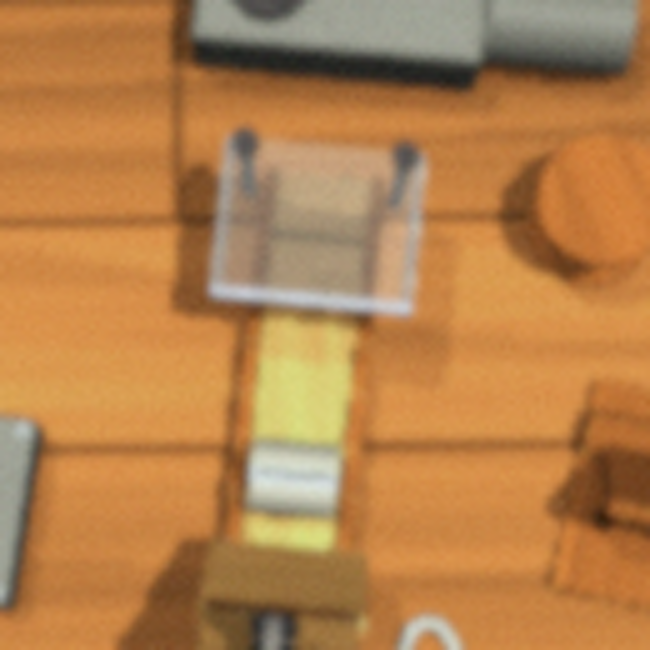

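View pics/wrist6.png

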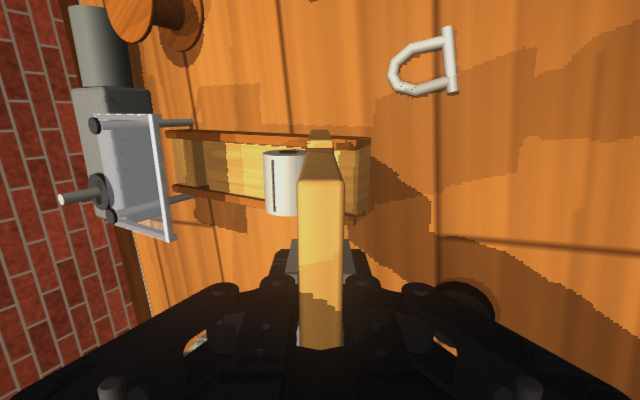

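Run:
```python
from h import *
f=load("top6");print("cradle px",proj(f,[.6935,-.039,.03]))
ex=np.array([.9946,-.1037]);ey=np.array([.1037,.9946]);C=np.array([.6935,-.039])
for nm in("top6","side6","wrist6"):
    P=cloud(load(nm)).reshape(-1,3);t=np.stack([(P[:,:2]-C)@ex,(P[:,:2]-C)@ey,P[:,2]],1)
    a=t[(abs(t[:,1])<.045)&(t[:,0]>-.32)&(t[:,0]<-.17)&(t[:,2]>.06)&(t[:,2]<.2)]
    u=np.stack([a[:,0]*.866+a[:,2]*.5,-a[:,0]*.5+a[:,2]*.866],1) # normal, along
    if len(a): print(nm,len(a),"n med",np.median(u[:,0]).round(4),"lowest",a[:,2].min().round(4),a[np.argsort(a[:,2])[:5]].round(4).tolist())
    b=t[(abs(t[:,1])<.025)&(t[:,0]>-.19)&(t[:,0]<-.11)&(t[:,2]>.06)&(t[:,2]<.09)]
    print("  roller top",b[b[:,2]>.077].mean(0).round(4) if len(b) else "", "range x",b[:,0].min().round(4),b[:,0].max().round(4))
    b=t[(abs(t[:,1])>.0335)&(abs(t[:,1])<.0415)&(t[:,0]>-.19)&(t[:,0]<-.06)&(t[:,2]>.01)]
    print("  rail z",np.median(b[:,2]).round(4))
```

```text
cradle px [332.89564694 140.54094786]
top6 584 n med -0.1372 lowest 0.0604 [[-0.185, 0.0261, 0.0604], [-0.1848, 0.0228, 0.0615], [-0.1846, -0.0142, 0.0615], [-0.1853, -0.0075, 0.0616], [-0.1818, 0.0264, 0.0624]]
  roller top [-0.1614 -0.0002  0.0802] range x -0.1853 -0.1364
  rail z 0.0381
side6 291 n med -0.1336 lowest 0.0602 [[-0.1802, -0.0102, 0.0602], [-0.181, -0.0291, 0.0608], [-0.1775, -0.03, 0.061], [-0.1804, 0.0216, 0.0622], [-0.1708, -0.0325, 0.0624]]
  roller top [-0.1583 -0.0011  0.0803] range x -0.1828 -0.1346
  rail z 0.0364
wrist6 1299 n med -0.1184 lowest 0.0606 [[-0.1829, -0.0284, 0.0606], [-0.1756, -0.0289, 0.0614], [-0.1835, -0.0267, 0.0616], [-0.1747, -0.0289, 0.0618], [-0.1826, -0.0267, 0.0619]]
  roller top [-0.1613 -0.0005  0.0787] range x -0.1832 -0.1414
  rail z 0.0376
```

Run:
```python
from h import *
f=load("top6");crop(f,300,105,370,165,11,"top6d")
for x in(-.0525,-.013,.013,.055):
  p=np.array([.6935,-.039])+x*np.array([.9946,-.1037]);print(x,(proj(f,[*p,.03])-[300,105])*11)
f=load("wrist6");crop(f,60,90,400,260,2.35,"wrist6d")
for x in(-.225,-.0525,-.013,.013,.055):
  p=np.array([.6935,-.039])+x*np.array([.9946,-.1037]);print(x,(proj(f,[*p,.03])-[60,90])*2.35)
```

```text
-0.0525 [346.01020546 555.50201352]
-0.013 [357.93760866 431.61082751]
0.013 [365.76121175 350.34624301]
0.055 [378.35374128 219.54632012]
-0.225 [699.74623374 219.40192508]
-0.0525 [397.20944124 183.32666108]
-0.013 [345.10525772 177.11362444]
0.013 [313.35796284 173.32799548]
0.055 [265.85109858 167.66315499]
```

View pics/top6d.png

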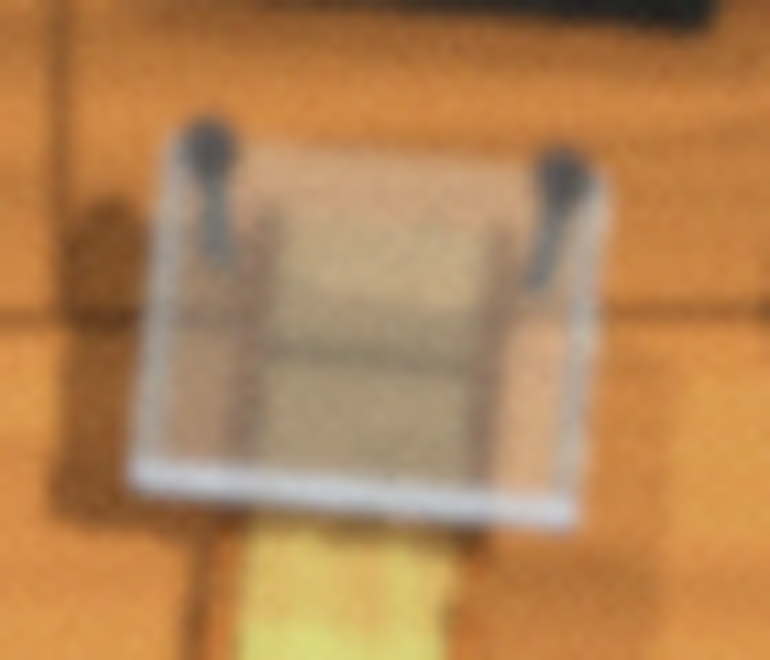

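View pics/wrist6d.png

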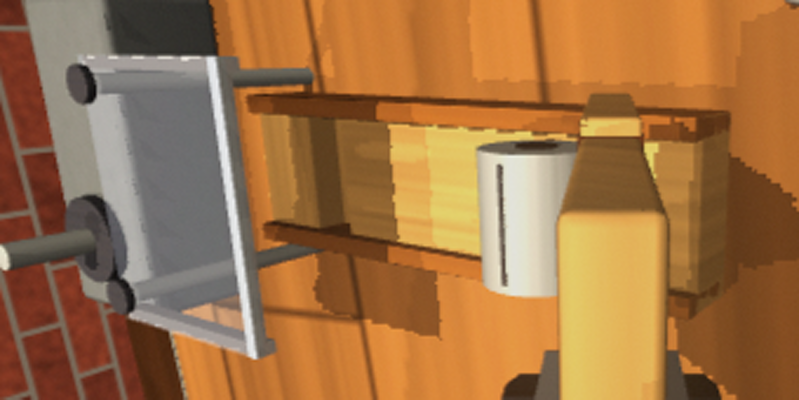

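>>> {"method": "move_arm", "body": {"series": [[[0, 0, -0.3], [0, 0, 0]], [[0, 0, -0.6], [0, 0, 0]], [[0, 0, -0.8], [0, 0, 0]], [[-0.02, 0.02, -0.93], [0, 0, 0]], [[-0.02, 0.02, -0.93], [0, 0, 0]], [[-0.02, 0.02, -0.93], [0, 0, 0]]]}}

```text
t: 6.38
tool_pos: [0.4196, -0.0093, 0.1511]
ee_rot: [0.259, 0.05, 0.964, -0.013]
wrist_force: [0.3, -0.0, -0.8]
finger_gap: 0.0133
```

```bash
python3 look.py 7 side top wrist; python3 look.py x
python3 - <<'E'
from h import *
crop(load("side7"),270,170,370,245,8,"side7c")
E
```

```text
{'t': 6.3833, 'joint_positions': array([ 0.8443, -1.1731, -1.0613,  0.4274, -1.3751, -0.9666]), 'tool_pos': array([ 0.4196, -0.0093,  0.1511]), 'ee_rot': array([ 0.2591,  0.0501,  0.9645, -0.0131]), 'wrist_force': array([ 0.2756, -0.0088, -0.7831]), 'finger_gap': 0.013298296025449468}
{'t': 6.5333, 'joint_positions': array([ 0.8444, -1.1728, -1.0608,  0.4273, -1.375 , -0.9666]), 'tool_pos': array([ 0.4196, -0.0092,  0.1514]), 'ee_rot': array([ 0.2591,  0.0501,  0.9645, -0.0129]), 'wrist_force': array([ 0.0125, -0.602 , -1.729 ]), 'finger_gap': 0.013679192121879078}
```

View pics/side7c.png

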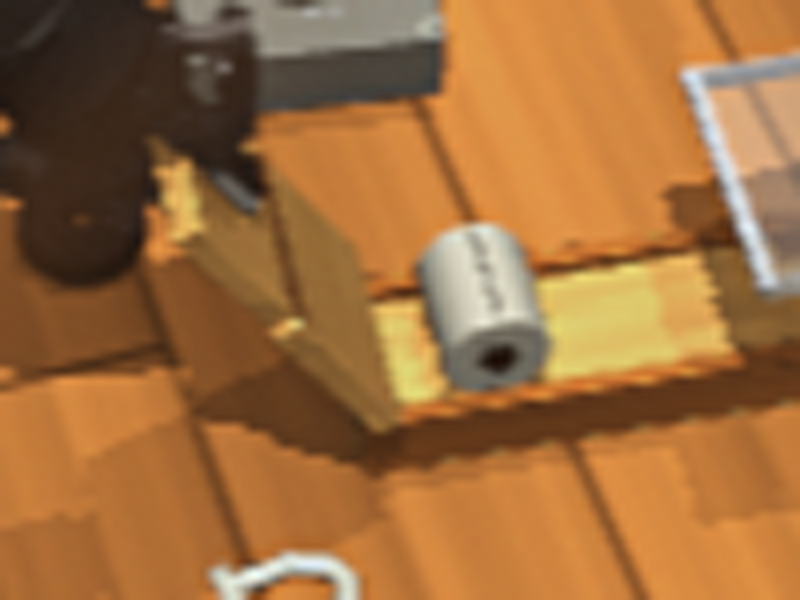

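>>> {"method": "move_arm", "body": {"series": [[[0.12, -0.012, 0], [0, 0, 0]], [[0.25, -0.026, 0], [0, 0, 0]], [[0.37, -0.039, 0], [0, 0, 0]], [[0.5, -0.052, 0], [0, 0, 0]], [[0.6, -0.062, 0], [0, 0, 0]], [[0.7, -0.073, 0], [0, 0, 0]], [[0.8, -0.083, 0], [0, 0, 0]], [[0.9, -0.094, 0], [0, 0, 0]], [[1.0, -0.104, 0], [0, 0, 0]], [[1.1, -0.115, 0], [0, 0, 0]], [[1.2, -0.125, 0], [0, 0, 0]], [[1.3, -0.135, 0], [0, 0, 0]], [[1.4, -0.146, 0], [0, 0, 0]], [[1.5, -0.156, 0], [0, 0, 0]], [[1.6, -0.167, 0], [0, 0, 0]], [[1.7, -0.177, 0], [0, 0, 0]], [[1.8, -0.188, 0], [0, 0, 0]], [[1.9, -0.198, 0], [0, 0, 0]], [[2.0, -0.208, 0], [0, 0, 0]], [[2.0, -0.208, 0], [0, 0, 0]]]}}

```text
t: 8.2
tool_pos: [0.4999, -0.0178, 0.1503]
ee_rot: [0.259, 0.05, 0.965, -0.013]
wrist_force: [-0.4, -0.5, -2.6]
finger_gap: 0.0133
```

```bash
cat > tr.py <<'E'
from h import *
import sys
from workcell import env
ex=np.array([.9946,-.1037]);ey=np.array([.1037,.9946]);C=np.array([.6935,-.039])
s=env.observe();M=q2R(s["ee_rot"]);t=s["tool_pos"]+.1205*M[:,2];fr=t-.007*M[:,0]
print("foot front edge track x",((fr[:2]-C)@ex).round(4),"z",fr[2].round(4),"y",((fr[:2]-C)@ey).round(4))
for nm in sys.argv[1:]:
    P=cloud(load(nm)).reshape(-1,3);t=np.stack([(P[:,:2]-C)@ex,(P[:,:2]-C)@ey,P[:,2]],1)
    b=t[(abs(t[:,1])<.025)&(t[:,0]>-.17)&(t[:,0]<.09)&(t[:,2]>.067)&(t[:,2]<.085)]
    k=b[b[:,2]>b[:,2].max()-.003] if len(b) else b
    print(nm,len(b),"roller top",k.mean(0).round(4) if len(k) else "",(b[:,0].min().round(3),b[:,0].max().round(3)) if len(b) else "")
E
python3 look.py 8 side top wrist; python3 look.py x;python3 tr.py side8 top8 wrist8
python3 - <<'E'
from h import *
crop(load("side8"),270,160,400,245,6,"side8c")
E
```

```text
{'t': 8.2, 'joint_positions': array([ 0.5939, -0.7909, -0.8919,  0.3721, -1.0832, -0.809 ]), 'tool_pos': array([ 0.4999, -0.0178,  0.1503]), 'ee_rot': array([ 0.2585,  0.0502,  0.9646, -0.0134]), 'wrist_force': array([-0.3841, -0.4763, -2.603 ]), 'finger_gap': 0.013271411547549763}
{'t': 8.35, 'joint_positions': array([ 0.595 , -0.7932, -0.893 ,  0.3723, -1.0843, -0.8096]), 'tool_pos': array([ 0.4994, -0.0177,  0.1503]), 'ee_rot': array([ 0.2586,  0.0501,  0.9646, -0.0133]), 'wrist_force': array([-0.0663,  0.248 , -1.7855]), 'finger_gap': 0.013284319567816538}
foot front edge track x -0.1289 z 0.0495 y 0.0011
side8 145 roller top [-0.107   0.0023  0.0818] (np.float64(-0.144), np.float64(-0.075))
top8 225 roller top [-0.1094  0.0007  0.0826] (np.float64(-0.149), np.float64(-0.077))
wrist8 2359 roller top [-0.0968 -0.0005  0.0788] (np.float64(-0.118), np.float64(-0.077))
```

View pics/side8c.png

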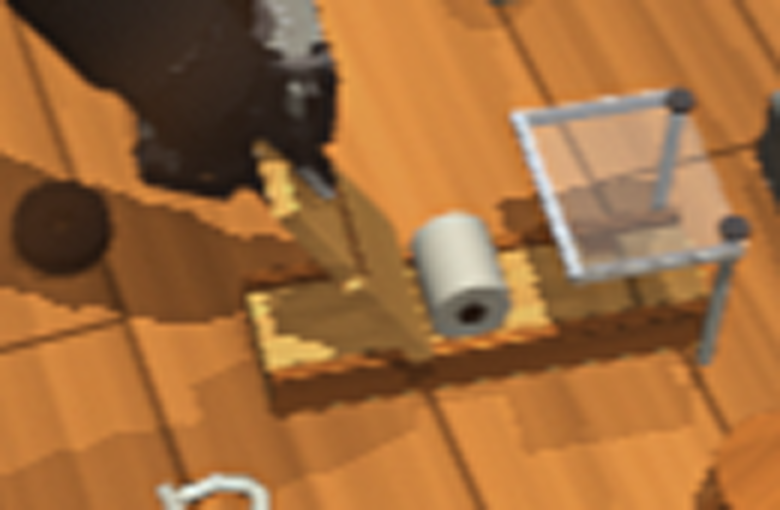

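>>> {"method": "move_arm", "body": {"series": [[[0.1, -0.01, 0], [0, 0, 0]], [[0.2, -0.021, 0], [0, 0, 0]], [[0.3, -0.031, 0], [0, 0, 0]], [[0.4, -0.042, 0], [0, 0, 0]], [[0.5, -0.052, 0], [0, 0, 0]], [[0.6, -0.062, 0], [0, 0, 0]], [[0.7, -0.073, 0], [0, 0, 0]], [[0.8, -0.083, 0], [0, 0, 0]], [[0.9, -0.094, 0], [0, 0, 0]], [[1.0, -0.104, 0], [0, 0, 0]], [[1.08, -0.112, 0], [0, 0, 0]], [[1.16, -0.121, 0], [0, 0, 0]], [[1.24, -0.129, 0], [0, 0, 0]], [[1.32, -0.138, 0], [0, 0, 0]], [[1.4, -0.146, 0], [0, 0, 0]], [[1.47, -0.153, 0], [0, 0, 0]], [[1.54, -0.16, 0], [0, 0, 0]], [[1.61, -0.168, 0], [0, 0, 0]], [[1.68, -0.175, 0], [0, 0, 0]], [[1.75, -0.182, 0], [0, 0, 0]]]}}

```text
t: 10.02
tool_pos: [0.5697, -0.0249, 0.1504]
ee_rot: [0.259, 0.05, 0.965, -0.013]
wrist_force: [-0.7, 0.1, -2.0]
finger_gap: 0.0134
```

```bash
python3 look.py 9 side top wrist; python3 look.py x;python3 tr.py side9 top9 wrist9
python3 - <<'E'
from h import *
crop(load("side9"),270,160,400,245,6,"side9c")
E
```

```text
{'t': 10.0167, 'joint_positions': array([ 0.4672, -0.5291, -0.7349,  0.3407, -0.9405, -0.7135]), 'tool_pos': array([ 0.5697, -0.0249,  0.1504]), 'ee_rot': array([ 0.2587,  0.05  ,  0.9646, -0.0132]), 'wrist_force': array([-0.6579,  0.0979, -2.0186]), 'finger_gap': 0.013412729172078886}
{'t': 10.1667, 'joint_positions': array([ 0.4674, -0.5294, -0.7353,  0.3409, -0.9408, -0.7139]), 'tool_pos': array([ 0.5696, -0.0249,  0.1503]), 'ee_rot': array([ 0.2586,  0.0501,  0.9646, -0.0132]), 'wrist_force': array([ 0.1242,  0.743 , -1.7538]), 'finger_gap': 0.013035568853851855}
foot front edge track x -0.0584 z 0.0495 y 0.0012
side9 61 roller top [-0.0628 -0.0072  0.0829] (np.float64(-0.074), np.float64(-0.039))
top9 66 roller top [-0.0769  0.0018  0.083 ] (np.float64(-0.08), np.float64(-0.046))
wrist9 2362 roller top [-0.0306 -0.0007  0.0788] (np.float64(-0.053), np.float64(-0.016))
```

View pics/side9c.png

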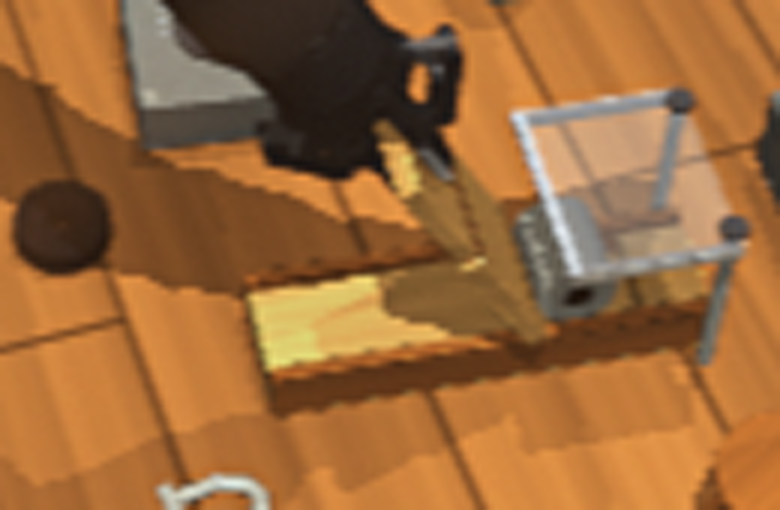

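View pics/wrist9.png

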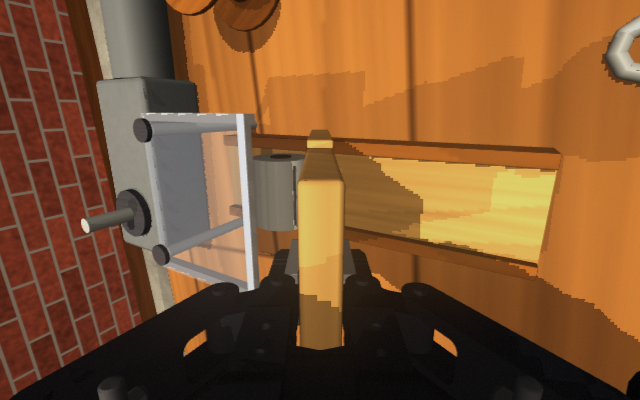

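>>> {"method": "move_arm", "body": {"series": [[[0.06, -0.006, 0], [0, 0, 0]], [[0.12, -0.012, 0], [0, 0, 0]], [[0.18, -0.019, 0], [0, 0, 0]], [[0.24, -0.025, 0], [0, 0, 0]], [[0.3, -0.031, 0], [0, 0, 0]], [[0.36, -0.037, 0], [0, 0, 0]], [[0.42, -0.044, 0], [0, 0, 0]], [[0.47, -0.049, 0], [0, 0, 0]], [[0.52, -0.054, 0], [0, 0, 0]], [[0.56, -0.058, 0], [0, 0, 0]], [[0.56, -0.058, 0], [0, 0, 0]], [[0.56, -0.058, 0], [0, 0, 0]]]}}

```text
t: 11.17
tool_pos: [0.5919, -0.0272, 0.1504]
ee_rot: [0.259, 0.05, 0.965, -0.013]
wrist_force: [0.6, -0.2, -1.1]
finger_gap: 0.0134
```

```bash
python3 look.py 10 side wrist; python3 look.py x;python3 tr.py wrist10
python3 - <<'E'
from h import *
crop(load("side10"),270,160,400,245,6,"side10c")
crop(load("wrist10"),100,90,400,260,2.6,"wrist10c")
E
```

```text
{'t': 11.1667, 'joint_positions': array([ 0.4365, -0.4545, -0.6829,  0.3317, -0.9095, -0.6875]), 'tool_pos': array([ 0.5919, -0.0272,  0.1504]), 'ee_rot': array([ 0.2586,  0.0501,  0.9646, -0.0132]), 'wrist_force': array([ 0.6441, -0.2477, -1.0517]), 'finger_gap': 0.013384810501413744}
{'t': 11.2667, 'joint_positions': array([ 0.4366, -0.4549, -0.6831,  0.3316, -0.9095, -0.6875]), 'tool_pos': array([ 0.5918, -0.0272,  0.1504]), 'ee_rot': array([ 0.2587,  0.05  ,  0.9646, -0.0131]), 'wrist_force': array([-0.0963,  0.8952, -1.628 ]), 'finger_gap': 0.01298472054602838}
foot front edge track x -0.036 z 0.0496 y 0.0013
wrist10 98 roller top [-0.0177 -0.0015  0.0678] (np.float64(-0.019), np.float64(-0.017))
```

View pics/side10c.png

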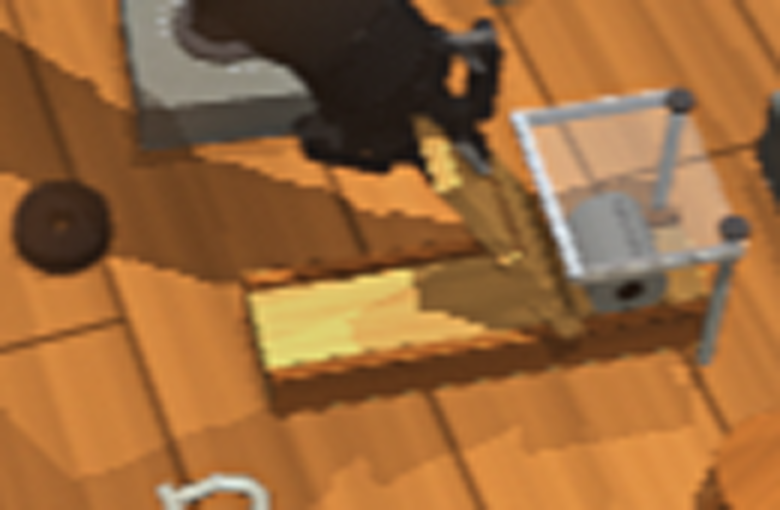

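View pics/wrist10c.png

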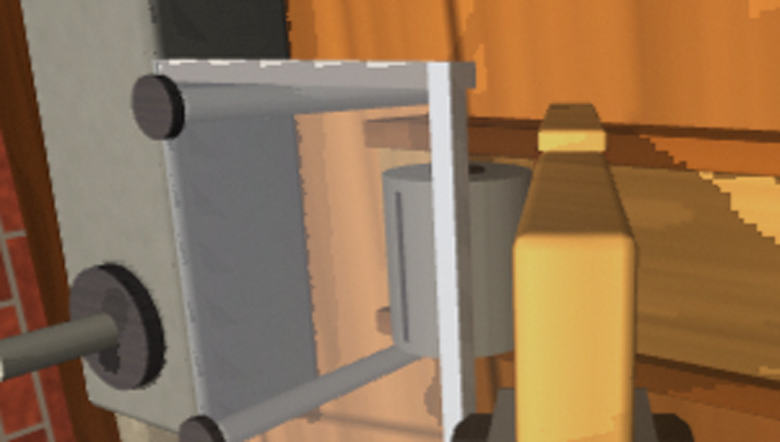

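Run:
```python
from h import *
ex=np.array([.9946,-.1037]);ey=np.array([.1037,.9946]);C=np.array([.6935,-.039])
def w(x,y,z): p=C+x*ex+y*ey; return [*p,z]
f=load("side10")
for x,z in[(-.02,.055),(-.01,.0545),(0,.0513),(.01,.0545)]: print(x,(proj(f,w(x,-.029,z))-[270,160])*6)
f=load("side9");print("check9",(proj(f,w(-.033,-.029,.055))-[270,160])*6)
f=load("wrist10")
for x,z in[(-.01,.0545),(0,.0513),(.01,.0545)]: print(x,[((proj(f,w(x+d,-.029,z))-[100,90])*2.6).round(0) for d in(-.025,.025)])
# depth between guard: side-visible lower portion
P=cloud(f).reshape(-1,3);t=np.stack([(P[:,:2]-C)@ex,(P[:,:2]-C)@ey,P[:,2]],1)
b=t[(abs(t[:,1])<.028)&(t[:,0]>-.028)&(t[:,0]<.04)&(t[:,2]>.045)&(t[:,2]<.09)];print(len(b),b.max(0),b.min(0))
```

```text
-0.02 [593.8177879  287.29474009]
-0.01 [609.5247452  285.21207288]
0 [624.6714871  285.90903043]
0.01 [641.03549217 280.0312232 ]
check9 [573.23555446 290.67820451]
-0.01 [array([540., 181.]), array([416., 170.])]
0 [array([519., 177.]), array([400., 167.])]
0.01 [array([488., 176.]), array([372., 166.])]
1101 [-0.01619097  0.02799642  0.06942241] [-0.02462498 -0.0279586   0.04539206]
```

>>> {"method": "move_arm", "body": {"series": [[[-0.2, 0.02, 0], [0, 0, 0]], [[-0.6, 0.06, 0], [0, 0, 0]], [[-1.1, 0.11, 0.2], [0, 0, 0]], [[-1.5, 0.15, 0.8], [0, 0, 0]], [[-1.8, 0.18, 1.6], [0, 0, 0]], [[-2.0, 0.2, 2.4], [0, 0, 0]], [[-2.1, 0.1, 2.9], [0, 0, 0]], [[-2.2, -0.3, 3.0], [0, 0, 0]], [[-2.2, -0.3, 3.0], [0, 0, 0]]]}}

```text
t: 12.02
tool_pos: [0.5038, -0.04, 0.2739]
ee_rot: [0.261, 0.05, 0.964, -0.012]
wrist_force: [0.2, 0.0, -1.7]
finger_gap: 0.0132
```

```bash
python3 look.py 11 side top; python3 look.py x
python3 - <<'E'
from h import *
from workcell import env
crop(load("side11"),270,130,430,250,5,"side11c")
crop(load("top11"),290,90,380,170,8,"top11c")
s=env.observe();print(delta(s["tool_pos"],q2R(s["ee_rot"]),[.4980,-.2653,.2588],Rt(-13,30)))
f=load("side11");g=load("top11")
ex=np.array([.9946,-.1037]);ey=np.array([.1037,.9946]);C=np.array([.6935,-.039])
print((proj(f,[*(C-.029*ey),.0513])-[270,130])*5)
for x in(-.025,.025):print((proj(g,[*(C+x*ex),.0513])-[290,90])*8)
E
```

```text
{'t': 12.0167, 'joint_positions': array([ 0.5311, -0.7352, -0.6228,  0.3175, -1.2577, -0.6685]), 'tool_pos': array([ 0.5038, -0.04  ,  0.2739]), 'ee_rot': array([ 0.2609,  0.0505,  0.964 , -0.0121]), 'wrist_force': array([ 0.1904,  0.0154, -1.6701]), 'finger_gap': 0.013177645713282364}
{'t': 12.1167, 'joint_positions': array([ 0.5325, -0.733 , -0.6266,  0.3173, -1.2566, -0.6712]), 'tool_pos': array([ 0.5037, -0.0393,  0.2704]), 'ee_rot': array([ 0.2589,  0.0506,  0.9645, -0.0128]), 'wrist_force': array([-0.3496,  0.2368, -1.8206]), 'finger_gap': 0.013267061745409899}
(array([-0.14, -5.65, -0.29]), array([-0.01,  0.01, -1.17]))
[520.55957258 388.25752536]
[338.15659045 450.82961145]
[349.26045901 335.50745923]
```

View pics/side11c.png

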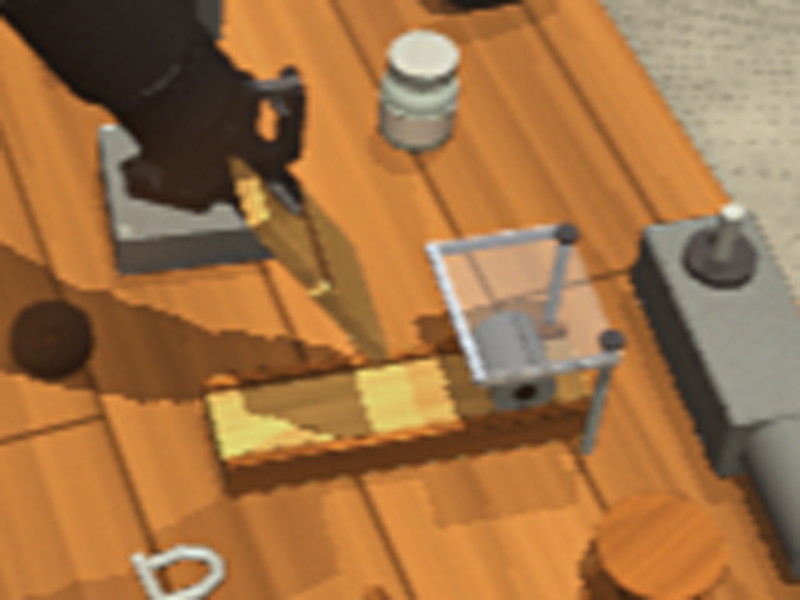

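View pics/top11c.png

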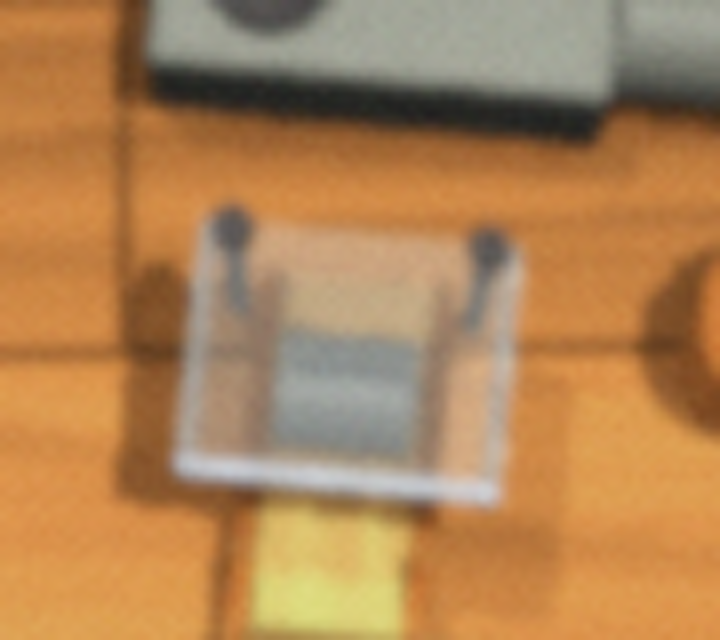

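>>> {"method": "move_arm", "body": {"series": [[[0, -0.5, 0], [0, 0, -0.2]], [[0, -1.3, 0], [0, 0, -0.4]], [[0, -2.3, 0], [0, 0, -0.7]], [[-0.1, -3.3, 0], [0, 0, -1]], [[-0.14, -4.2, 0], [0, 0, -1.17]], [[-0.14, -5.0, -0.1], [0, 0, -1.17]], [[-0.14, -5.5, -0.2], [0, 0, -1.17]], [[-0.14, -5.65, -0.29], [0, 0, -1.17]], [[-0.14, -5.65, -0.29], [0, 0, -1.17]], [[-0.14, -5.65, -0.29], [0, 0, -1.17]], [[-0.14, -5.65, -0.29], [0, 0, -1.17]]]}}

```text
t: 13.03
tool_pos: [0.4985, -0.2642, 0.2584]
ee_rot: [0.257, 0.108, 0.96, -0.029]
wrist_force: [0.0, 0.3, -1.1]
finger_gap: 0.0134
```

```bash
python3 look.py 12 wrist; python3 look.py x
python3 - <<'E'
from h import *
from workcell import env
s=env.observe();print(delta(s["tool_pos"],q2R(s["ee_rot"]),[.4978,-.265,.1288],Rt(-13,30)))
M=q2R([.2585,.1089,.9594,-.0291]);print("rel to grip rot",R.from_matrix(M@q2R(s["ee_rot"]).T).as_rotvec(degrees=True)/6)
E
```

```text
{'t': 13.0333, 'joint_positions': array([-0.0876, -0.5252, -0.445 ,  0.0753, -1.1327, -0.1512]), 'tool_pos': array([ 0.4985, -0.2642,  0.2584]), 'ee_rot': array([ 0.2571,  0.1084,  0.9598, -0.0289]), 'wrist_force': array([ 0.0336,  0.3021, -1.1104]), 'finger_gap': 0.013361501416106768}
{'t': 13.0833, 'joint_positions': array([-0.0873, -0.5256, -0.4447,  0.0752, -1.1327, -0.151 ]), 'tool_pos': array([ 0.4986, -0.264 ,  0.2588]), 'ee_rot': array([ 0.2575,  0.1082,  0.9598, -0.0288]), 'wrist_force': array([-0.0159, -0.5499, -1.1982]), 'finger_gap': 0.01293839445904204}
(array([-0.02, -0.02, -3.25]), array([-0.  ,  0.01, -0.02]))
rel to grip rot [-0.00384302 -0.0208331  -0.01495644]
```

View pics/wrist12.png

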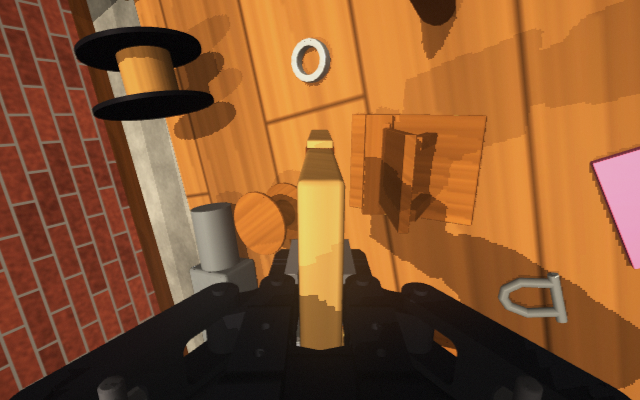

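>>> {"method": "move_arm", "body": {"series": [[[0, 0, -0.4], [0, 0, 0]], [[0, 0, -1.0], [0, 0, 0]], [[0, 0, -1.6], [0, 0, 0]], [[0, 0, -2.1], [0, 0, 0]], [[0, -0.01, -2.5], [0, 0, 0]], [[0, -0.02, -2.8], [0, 0, 0]], [[0, -0.02, -3.0], [0, 0, 0]], [[0, -0.02, -3.1], [0, 0, 0]], [[0, -0.02, -3.1], [0, 0, 0]], [[0, -0.02, -3.1], [0, 0, 0]]]}}

```text
t: 13.92
tool_pos: [0.4987, -0.2659, 0.136]
ee_rot: [0.258, 0.109, 0.96, -0.029]
wrist_force: [1.1, 0.0, -1.3]
finger_gap: 0.0135
```

```bash
python3 look.py 13 wrist side; python3 look.py x
python3 - <<'E'
from h import *
from workcell import env
crop(load("side13"),290,200,410,300,6,"side13c")
s=env.observe();print(delta(s["tool_pos"],q2R(s["ee_rot"]),[.4978,-.265,.1288],Rt(-13,30)))
E
```

```text
{'t': 13.9167, 'joint_positions': array([-0.0922, -0.5213, -0.669 ,  0.0848, -0.9032, -0.1683]), 'tool_pos': array([ 0.4987, -0.2659,  0.136 ]), 'ee_rot': array([ 0.2581,  0.1087,  0.9595, -0.0291]), 'wrist_force': array([ 1.0568,  0.0185, -1.323 ]), 'finger_gap': 0.013489370320853645}
{'t': 14.0167, 'joint_positions': array([-0.0925, -0.5214, -0.6686,  0.0847, -0.9032, -0.1682]), 'tool_pos': array([ 0.4988, -0.2661,  0.1363]), 'ee_rot': array([ 0.2583,  0.1089,  0.9595, -0.0291]), 'wrist_force': array([-0.7975, -0.6703, -1.328 ]), 'finger_gap': 0.013401725378665194}
(array([-0.03,  0.03, -0.19]), array([ 0.  ,  0.02, -0.01]))
```

View pics/wrist13.png

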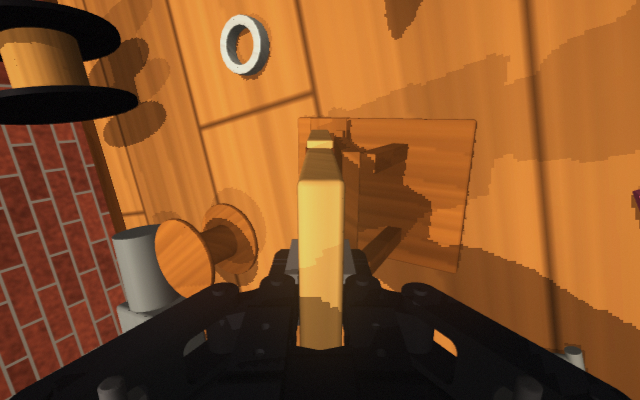

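View pics/side13c.png

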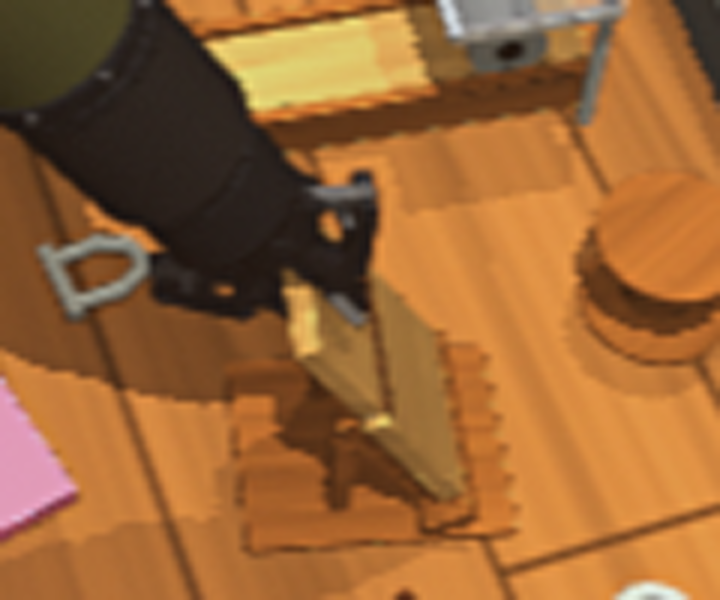

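>>> {"method": "move_arm", "body": {"series": [[[0, 0.02, -0.05], [0, 0, 0]], [[-0.01, 0.03, -0.1], [0, 0, 0]], [[-0.01, 0.03, -0.14], [0, 0, 0]], [[-0.02, 0.03, -0.17], [0, 0, 0]], [[-0.02, 0.03, -0.19], [0, 0, 0]], [[-0.02, 0.03, -0.19], [0, 0, 0]], [[-0.02, 0.03, -0.19], [0, 0, 0]]]}}

```text
t: 14.6
tool_pos: [0.498, -0.265, 0.1289]
ee_rot: [0.258, 0.109, 0.959, -0.029]
wrist_force: [-3.6, 2.6, 5.9]
finger_gap: 0.0136
```

```bash
python3 look.py x wrist; python3 look.py x
```

```text
{'t': 14.6, 'joint_positions': array([-0.0895, -0.5236, -0.6848,  0.0878, -0.8892, -0.1736]), 'tool_pos': array([ 0.498 , -0.265 ,  0.1289]), 'ee_rot': array([ 0.2585,  0.1089,  0.9594, -0.0292]), 'wrist_force': array([-3.6142,  2.6229,  5.8939]), 'finger_gap': 0.013583359381175946}
{'t': 14.65, 'joint_positions': array([-0.0895, -0.5236, -0.6848,  0.0878, -0.8893, -0.1736]), 'tool_pos': array([ 0.4979, -0.2649,  0.1289]), 'ee_rot': array([ 0.2584,  0.1089,  0.9594, -0.0292]), 'wrist_force': array([-4.2097,  2.4811,  6.3336]), 'finger_gap': 0.013291621480973941}
```

View pics/wristx.png

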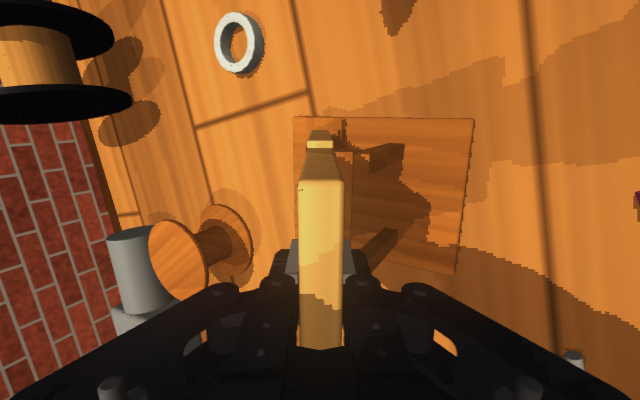

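>>> {"method": "move_arm", "body": {"series": [[[0, 0, 0], [0, 0, 0]], [[0, 0, 0], [0, 0, 0]], [[0, 0, 0], [0, 0, 0]], [[0, 0, 0], [0, 0, 0]], [[0, 0, 0], [0, 0, 0]], [[0, 0, 0], [0, 0, 0]], [[0, 0, 0], [0, 0, 0]]], "fingers": 50}}

```text
t: 15.23
tool_pos: [0.4975, -0.2648, 0.1271]
ee_rot: [0.257, 0.109, 0.96, -0.029]
wrist_force: [0.3, 0.2, 0.5]
finger_gap: 0.0499
```

```bash
python3 look.py 15 wrist; python3 look.py x
```

```text
{'t': 15.2333, 'joint_positions': array([-0.0896, -0.5225, -0.6863,  0.0872, -0.8889, -0.1736]), 'tool_pos': array([ 0.4975, -0.2648,  0.1271]), 'ee_rot': array([ 0.2574,  0.109 ,  0.9597, -0.029 ]), 'wrist_force': array([0.3212, 0.1769, 0.4845]), 'finger_gap': 0.04992706364301505}
{'t': 15.2833, 'joint_positions': array([-0.0896, -0.5226, -0.6863,  0.0872, -0.889 , -0.1736]), 'tool_pos': array([ 0.4975, -0.2648,  0.1272]), 'ee_rot': array([ 0.2574,  0.109 ,  0.9597, -0.029 ]), 'wrist_force': array([ 0.1689, -0.2264, -0.0207]), 'finger_gap': 0.04992025757121116}
```

View pics/wrist15.png

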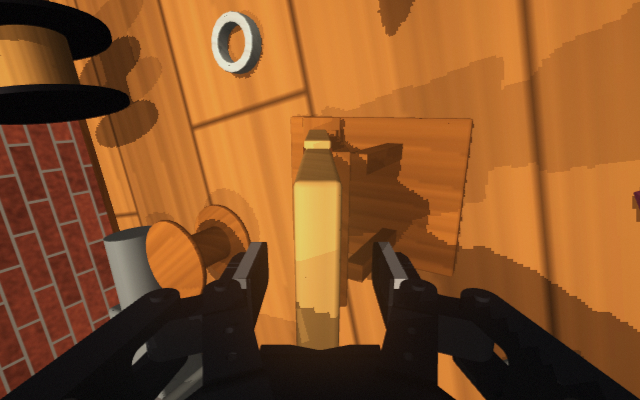

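>>> {"method": "move_arm", "body": {"series": [[[-0.15, 0.03, 0.26], [0, 0, 0]], [[-0.44, 0.1, 0.78], [0, 0, 0]], [[-0.83, 0.19, 1.47], [0, 0, 0]], [[-1.2, 0.28, 2.1], [0, 0, 0]], [[-1.46, 0.34, 2.6], [0, 0, 0]], [[-1.5, 0.9, 3.2], [0, 0, 0]], [[-1.5, 1.8, 3.8], [0, 0, 0]], [[-1.5, 2.6, 4.2], [0, 0, 0]], [[-1.5, 3.4, 4.2], [0, 0, 0]]]}}

```text
t: 16.03
tool_pos: [0.4374, -0.1285, 0.3004]
ee_rot: [0.261, 0.11, 0.959, -0.028]
wrist_force: [1.9, 0.9, 0.3]
finger_gap: 0.05
```

```bash
python3 look.py 16 side top; python3 look.py x
python3 - <<'E'
from h import *
crop(load("side16"),290,200,410,300,6,"side16c")
f=load("top16");crop(f,225,160,290,220,11,"top16c")
g=load("side16");crop(g,280,140,350,195,10,"side16d")
def plane(q):
    for _ in range(5):
        c=q.mean(0);n=np.linalg.svd(q-c)[2][2];n*=np.sign(n[0]);d=(q-c)@n;s=max(d.std()*2,.001);q=q[abs(d)<s]
    return c,n,len(q),d.std()
for nm,box in [("top16",(380,165,430,215)),("side16",(325,225,380,290))]:
    P=cloud(load(nm));x0,y0,x1,y1=box
    q=P[y0:y1,x0:x1].reshape(-1,3);q=q[(q[:,2]>.06)&(q[:,2]<.21)&(abs(q[:,0]-.52)<.09)&(abs(q[:,1]+.27)<.09)]
    print(nm,len(q),q.max(0).round(4));t=q[q[:,2]>.165]
    if len(t)>20: print(" top",len(t),t.mean(0).round(4),cv2.minAreaRect((t[:,:2]*1000).astype(np.float32)))
    fr=q[q[:,2]<.155]
    if len(fr)>50:
        c,n,k,s=plane(fr);print(" plane",k,c.round(4),n.round(3),"tilt",np.degrees(np.arcsin(n[2])).round(2),"off",(c@np.array([.8438,-.1948,.5])).round(4))
E
```

```text
{'t': 16.0333, 'joint_positions': array([ 0.4051, -0.8889, -0.6402,  0.3078, -1.3849, -0.6246]), 'tool_pos': array([ 0.4374, -0.1285,  0.3004]), 'ee_rot': array([ 0.2609,  0.1105,  0.9586, -0.0284]), 'wrist_force': array([1.9233, 0.9139, 0.3247]), 'finger_gap': 0.05004776713370543}
{'t': 16.1333, 'joint_positions': array([ 0.4157, -0.8889, -0.6459,  0.3048, -1.3829, -0.6221]), 'tool_pos': array([ 0.4386, -0.123 ,  0.296 ]), 'ee_rot': array([ 0.2587,  0.1036,  0.96  , -0.027 ]), 'wrist_force': array([-0.0106, -0.1698, -0.15  ]), 'finger_gap': 0.0497411666339989}
top16 665 [ 0.5536 -0.2125  0.1872]
 top 195 [ 0.4752 -0.2597  0.175 ] ((476.2705383300781, -259.7063293457031), (94.86894226074219, 21.005329132080078), 77.36820220947266)
 plane 360 [ 0.5179 -0.2696  0.109 ] [ 0.838 -0.193  0.51 ] tilt 30.64 off 0.544
side16 678 [ 0.5568 -0.2172  0.1845]
 top 167 [ 0.4755 -0.268   0.1748] ((477.00494384765625, -265.4916076660156), (96.28253936767578, 20.45323944091797), 77.7492446899414)
 plane 349 [ 0.5191 -0.2784  0.1074] [ 0.836 -0.201  0.51 ] tilt 30.66 off 0.5459
```

View pics/side16c.png

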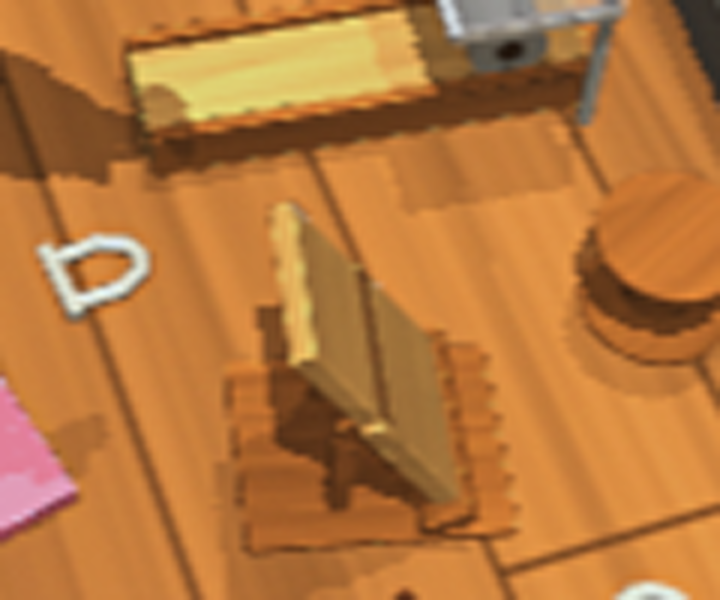

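View pics/top16c.png

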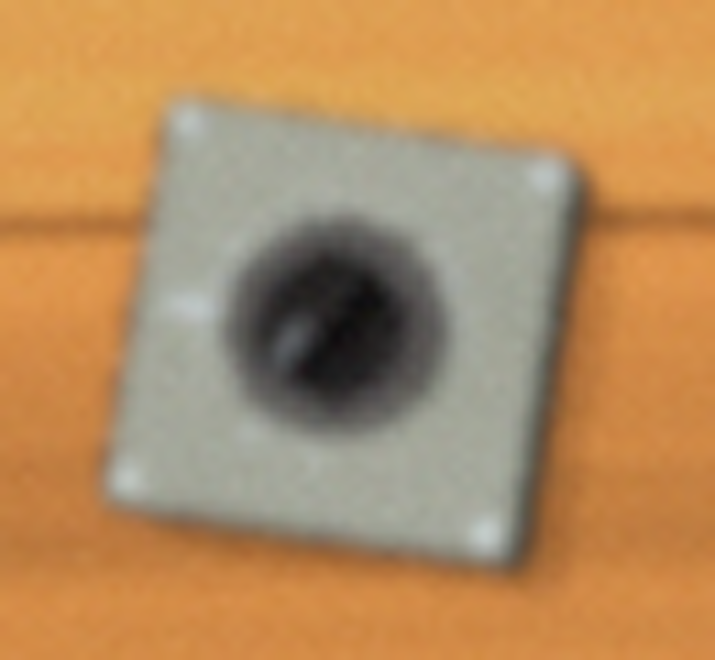

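View pics/side16d.png

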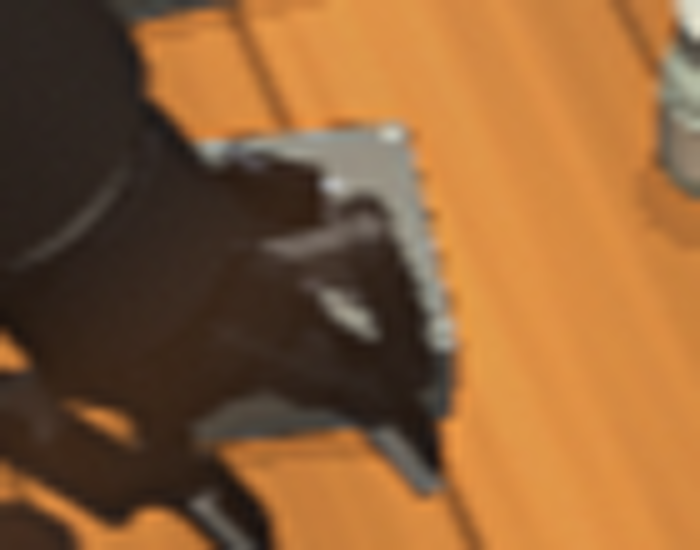

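```bash
cat >> h.py <<'E'
def Rd(az): # tool down, tool y at azimuth az (deg)
    a=np.radians(az);y=np.array([np.cos(a),np.sin(a),0]);z=np.array([0,0,-1.]);return np.stack([np.cross(y,z),y,z],1)
E
python3 look.py x
python3 - <<'E'
from h import *
from workcell import env
s=env.observe();print(delta(s["tool_pos"],q2R(s["ee_rot"]),[.523,.22,.27],Rd(115)))
E
```

```text
{'t': 16.1333, 'joint_positions': array([ 0.4157, -0.8889, -0.6459,  0.3048, -1.3829, -0.6221]), 'tool_pos': array([ 0.4386, -0.123 ,  0.296 ]), 'ee_rot': array([ 0.2587,  0.1036,  0.96  , -0.027 ]), 'wrist_force': array([-0.0106, -0.1698, -0.15  ]), 'finger_gap': 0.0497411666339989}
(array([ 2.11,  8.58, -0.65]), array([-0.58,  5.08,  6.07]))
```

>>> {"method": "move_arm", "body": {"series": [[[0.2, 0.9, 0], [-0.58, 5.08, 6.07]], [[0.45, 1.8, 0], [-0.58, 5.08, 6.07]], [[0.7, 2.8, 0], [-0.58, 5.08, 6.07]], [[0.95, 3.8, 0], [-0.58, 5.08, 6.07]], [[1.2, 4.8, -0.1], [-0.58, 5.08, 6.07]], [[1.45, 5.8, -0.2], [-0.58, 5.08, 6.07]], [[1.7, 6.8, -0.3], [-0.58, 5.08, 6.07]], [[1.9, 7.7, -0.5], [-0.58, 5.08, 6.07]], [[2.1, 8.4, -0.6], [-0.58, 5.08, 6.07]], [[2.11, 8.58, -0.65], [-0.58, 5.08, 6.07]], [[2.11, 8.58, -0.65], [-0.58, 5.08, 6.07]], [[2.11, 8.58, -0.65], [-0.58, 5.08, 6.07]]], "fingers": 60}}

```text
t: 17.13
tool_pos: [0.5221, 0.2138, 0.2688]
ee_rot: [-0.001, -0.212, 0.977, -0.004]
wrist_force: [0.3, -0.1, 0.3]
finger_gap: 0.06
```

```bash
python3 look.py 17 wrist; python3 look.py x
```

```text
{'t': 17.1333, 'joint_positions': array([ 0.7483, -0.0451,  0.066 ,  0.0058, -1.687 , -0.3211]), 'tool_pos': array([0.5221, 0.2138, 0.2688]), 'ee_rot': array([-7.000e-04, -2.117e-01,  9.773e-01, -3.800e-03]), 'wrist_force': array([ 0.3185, -0.1371,  0.3032]), 'finger_gap': 0.05998543810502258}
{'t': 17.1833, 'joint_positions': array([ 0.7477, -0.0465,  0.0659,  0.006 , -1.687 , -0.3212]), 'tool_pos': array([0.5221, 0.2134, 0.2696]), 'ee_rot': array([-1.000e-04, -2.113e-01,  9.774e-01, -3.500e-03]), 'wrist_force': array([ 0.1857, -0.0945,  1.5088]), 'finger_gap': 0.060117695253280715}
```

View pics/wrist17.png

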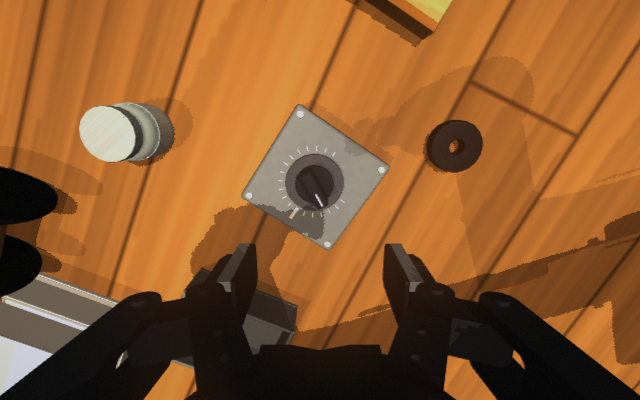

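Run:
```python
from h import *
f=load("wrist17")
crop(f,235,95,400,260,4.8,"wrist17c")
# rectified top view at z=.045, and z=.089, 0.25mm/px around (.5235,.227)
for z,n in((.045,"rect45"),(.089,"rect89")):
    N=600;s=.00025;c=np.array([.5235,.227])
    v,u=np.mgrid[:N,:N];X=c[0]+(N/2-v)*s;Y=c[1]+(N/2-u)*s
    T=np.linalg.inv(f["world_from_camera"]);Q=np.stack([X,Y,np.full_like(X,z)],-1)@T[:3,:3].T+T[:3,3];F=foc(f)
    m=cv2.remap(f["frame"],(f["cx"]+F*Q[...,0]/-Q[...,2]).astype(np.float32),(f["cy"]-F*Q[...,1]/-Q[...,2]).astype(np.float32),cv2.INTER_CUBIC)
    cv2.imwrite(f"pics/{n}.png",m[:,:,::-1])
```

```text
(no output)
```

View pics/rect45.png

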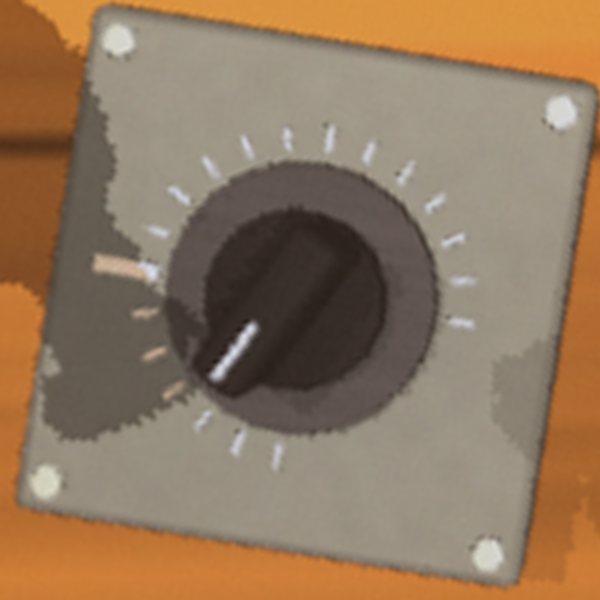

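View pics/rect89.png

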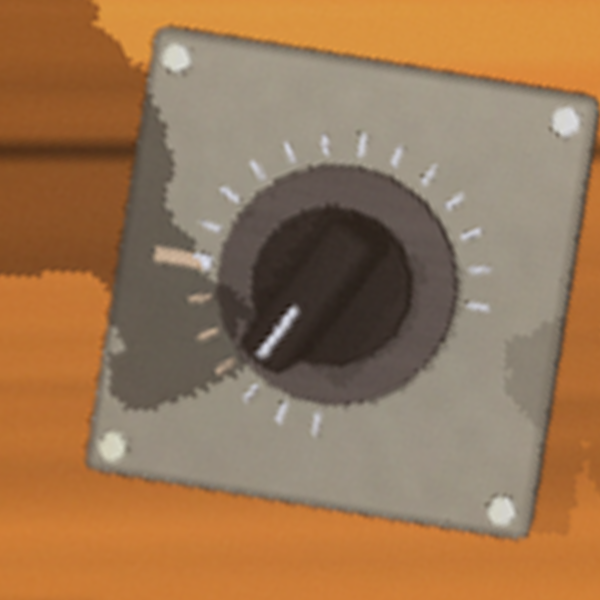

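Run:
```python
from h import *
from workcell import env
s=env.observe();print(delta(s["tool_pos"],q2R(s["ee_rot"]),[.5242,.2264,.16],Rd(144)))
```

```text
(array([ 0.05,  0.33, -2.74]), array([0.06, 0.03, 4.93]))
```

>>> {"method": "move_arm", "body": {"series": [[[0.05, 0.33, -0.5], [0.06, 0.03, 1]], [[0.05, 0.33, -1.2], [0.06, 0.03, 2]], [[0.05, 0.33, -1.9], [0.06, 0.03, 3]], [[0.05, 0.33, -2.5], [0.06, 0.03, 4]], [[0.05, 0.33, -2.74], [0.06, 0.03, 4.93]], [[0.05, 0.33, -2.74], [0.06, 0.03, 4.93]], [[0.05, 0.33, -2.74], [0.06, 0.03, 4.93]]], "fingers": 45}}

```text
t: 17.77
tool_pos: [0.5242, 0.2264, 0.1608]
ee_rot: [0.0, -0.452, 0.892, -0.0]
wrist_force: [-0.4, 0.4, 1.2]
finger_gap: 0.045
```

```bash
python3 look.py 18 wrist; python3 look.py x
python3 - <<'E'
from h import *
from workcell import env
s=env.observe();print(delta(s["tool_pos"],q2R(s["ee_rot"]),[.5242,.2264,.065],Rd(144)))
E
```

```text
{'t': 17.7667, 'joint_positions': array([ 7.5950e-01, -3.4200e-02, -1.1790e-01,  6.0000e-04, -1.4865e+00,
        1.7920e-01]), 'tool_pos': array([0.5242, 0.2264, 0.1608]), 'ee_rot': array([ 4.000e-04, -4.523e-01,  8.918e-01, -2.000e-04]), 'wrist_force': array([-0.4214,  0.3589,  1.1923]), 'finger_gap': 0.04495293664477734}
{'t': 17.8167, 'joint_positions': array([ 7.5970e-01, -3.4500e-02, -1.1640e-01,  8.0000e-04, -1.4865e+00,
        1.7890e-01]), 'tool_pos': array([0.5246, 0.2269, 0.1618]), 'ee_rot': array([ 1.200e-03, -4.523e-01,  8.919e-01, -1.000e-04]), 'wrist_force': array([0.2243, 0.2702, 0.6663]), 'finger_gap': 0.04496005018313298}
(array([-0.01, -0.01, -2.42]), array([-0.01,  0.02,  0.04]))
```

View pics/wrist18.png

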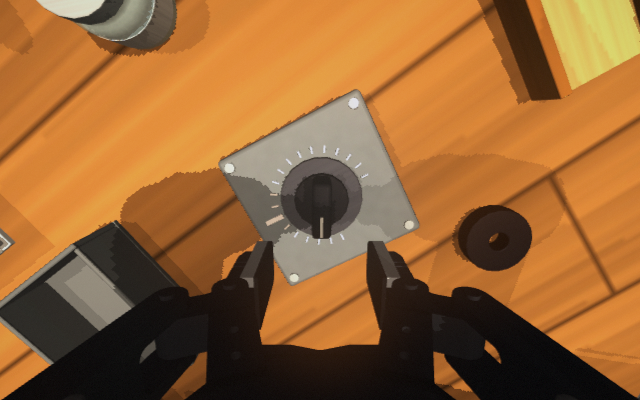

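>>> {"method": "move_arm", "body": {"series": [[[0, 0, -0.5], [0, 0, 0]], [[0, 0, -1.0], [0, 0, 0]], [[0, 0, -1.5], [0, 0, 0]], [[0, 0, -1.9], [0, 0, 0]], [[-0.01, -0.01, -2.2], [0, 0, 0]], [[-0.01, -0.01, -2.4], [0, 0, 0]], [[-0.01, -0.01, -2.4], [0, 0, 0]], [[-0.01, -0.01, -2.4], [0, 0, 0]]]}}

```text
t: 18.48
tool_pos: [0.524, 0.2273, 0.0647]
ee_rot: [0.0, -0.454, 0.891, -0.0]
wrist_force: [0.3, -0.2, -0.3]
finger_gap: 0.0449
```

>>> {"method": "move_arm", "body": {"series": [[[0, 0, 0], [0, 0, 0]], [[0, 0, 0], [0, 0, 0]], [[0, 0, 0], [0, 0, 0]], [[0, 0, 0], [0, 0, 0]], [[0, 0, 0], [0, 0, 0]], [[0, 0, 0], [0, 0, 0]], [[0, 0, 0], [0, 0, 0]]], "fingers": 0, "newtons": 30}}

```text
t: 19.07
tool_pos: [0.5232, 0.2261, 0.0651]
ee_rot: [-0.001, -0.454, 0.891, -0.001]
wrist_force: [-5.7, -4.3, 5.8]
finger_gap: 0.0133
```

```bash
python3 look.py 19 wrist; python3 look.py x
python3 - <<'E'
from h import *
from workcell import env
s=env.observe();M=q2R(s["ee_rot"]);print("tool y az",np.degrees(np.arctan2(M[1,1],M[0,1])))
E
```

```text
{'t': 19.0667, 'joint_positions': array([ 7.6070e-01,  7.1000e-03, -2.5350e-01,  1.1000e-03, -1.3125e+00,
        1.8160e-01]), 'tool_pos': array([0.5232, 0.2261, 0.0651]), 'ee_rot': array([-9.00e-04, -4.54e-01,  8.91e-01, -8.00e-04]), 'wrist_force': array([-5.6952, -4.3047,  5.8288]), 'finger_gap': 0.013312565077152243}
{'t': 19.1167, 'joint_positions': array([ 7.6060e-01,  7.1000e-03, -2.5350e-01,  1.0000e-03, -1.3125e+00,
        1.8170e-01]), 'tool_pos': array([0.5232, 0.2261, 0.0651]), 'ee_rot': array([-1.00e-03, -4.54e-01,  8.91e-01, -8.00e-04]), 'wrist_force': array([-5.4377, -4.8809,  6.5457]), 'finger_gap': 0.013407029285439503}
tool y az 144.00328766278682
```

View pics/wrist19.png

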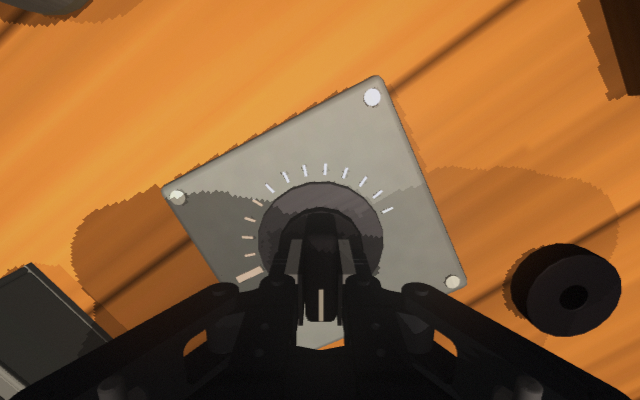

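>>> {"method": "move_arm", "body": {"series": [[[-0.01, -0.01, 0], [0, 0, -0.4]], [[-0.02, -0.02, 0], [0, 0, -1.1]], [[-0.02, -0.02, 0], [0, 0, -1.9]], [[-0.02, -0.02, 0], [0, 0, -2.7]], [[-0.02, -0.02, 0], [0, 0, -3.5]], [[-0.02, -0.02, 0], [0, 0, -4.3]], [[-0.02, -0.02, 0], [0, 0, -5.1]], [[-0.02, -0.02, 0], [0, 0, -5.9]], [[-0.02, -0.02, 0], [0, 0, -6.7]], [[-0.02, -0.02, 0], [0, 0, -7.5]], [[-0.02, -0.02, 0], [0, 0, -8.3]], [[-0.02, -0.02, 0], [0, 0, -9.1]], [[-0.02, -0.02, 0], [0, 0, -9.8]], [[-0.02, -0.02, 0], [0, 0, -10.3]], [[-0.02, -0.02, 0], [0, 0, -10.55]], [[-0.02, -0.02, 0], [0, 0, -10.55]], [[-0.02, -0.02, 0], [0, 0, -10.55]]]}}

```text
t: 20.53
tool_pos: [0.5233, 0.2261, 0.0652]
ee_rot: [0.001, 0.08, 0.997, -0.0]
wrist_force: [-2.1, -3.5, 6.0]
finger_gap: 0.0135
```

```bash
python3 look.py 20 wrist; python3 look.py x
python3 - <<'E'
from h import *
from workcell import env
s=env.observe();M=q2R(s["ee_rot"]);print("tool y az",np.degrees(np.arctan2(M[1,1],M[0,1])))
E
```

```text
{'t': 20.5333, 'joint_positions': array([ 7.6040e-01,  4.7000e-03, -2.5570e-01,  9.0000e-04, -1.3096e+00,
       -9.2170e-01]), 'tool_pos': array([0.5233, 0.2261, 0.0652]), 'ee_rot': array([ 6.000e-04,  8.050e-02,  9.968e-01, -0.000e+00]), 'wrist_force': array([-2.1135, -3.4738,  5.9703]), 'finger_gap': 0.013461783667064112}
{'t': 20.5833, 'joint_positions': array([ 7.6040e-01,  4.8000e-03, -2.5570e-01,  9.0000e-04, -1.3096e+00,
       -9.2150e-01]), 'tool_pos': array([0.5233, 0.2261, 0.0651]), 'ee_rot': array([ 5.000e-04,  8.040e-02,  9.968e-01, -0.000e+00]), 'wrist_force': array([-1.6037, -3.287 ,  5.7594]), 'finger_gap': 0.01303997588429596}
tool y az 80.77841385381974
```

View pics/wrist20.png

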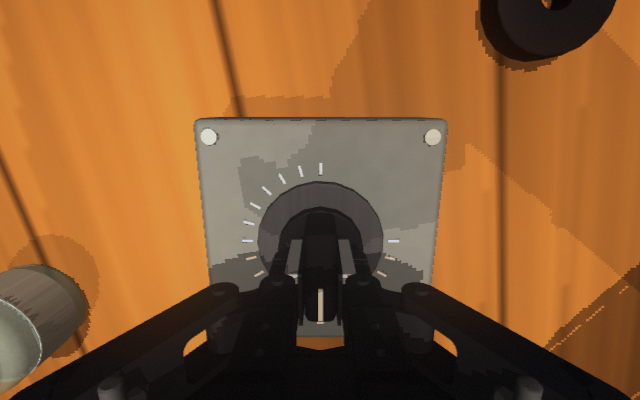

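>>> {"method": "move_arm", "body": {"series": [[[0, 0, 0], [0, 0, 0]], [[0, 0, 0], [0, 0, 0]], [[0, 0, 0], [0, 0, 0]], [[0, 0, 0], [0, 0, 0]], [[0, 0, 0], [0, 0, 0]], [[0, 0, 0], [0, 0, 0]], [[0, 0, 0.3], [0, 0, 0]], [[0, 0, 0.9], [0, 0, 0]], [[0, 0, 1.6], [0, 0, 0]], [[0, 0, 2.4], [0, 0, 0]], [[0, 0, 3.2], [0, 0, 0]], [[0, 0, 4.0], [0, 0, 0]], [[0, 0, 4.6], [0, 0, 0]], [[0, 0, 5.0], [0, 0, 0]], [[0, 0, 5.0], [0, 0, 0]]], "fingers": 45}}

```text
t: 21.83
tool_pos: [0.5238, 0.2266, 0.2697]
ee_rot: [0.003, 0.081, 0.997, 0.002]
wrist_force: [0.3, 0.1, 1.2]
finger_gap: 0.0452
```

```bash
python3 look.py 21 wrist side top; python3 look.py x
python3 - <<'E'
from h import *
f=load("wrist21");N=600;s=.00025;c=np.array([.5235,.227])
for z,n in((.045,"r21_45"),(.089,"r21_89")):
    v,u=np.mgrid[:N,:N];X=c[0]+(N/2-v)*s;Y=c[1]+(N/2-u)*s
    T=np.linalg.inv(f["world_from_camera"]);Q=np.stack([X,Y,np.full_like(X,z)],-1)@T[:3,:3].T+T[:3,3];F=foc(f)
    m=cv2.remap(f["frame"],(f["cx"]+F*Q[...,0]/-Q[...,2]).astype(np.float32),(f["cy"]-F*Q[...,1]/-Q[...,2]).astype(np.float32),cv2.INTER_CUBIC)
    cv2.imwrite(f"pics/{n}.png",m[:,:,::-1])
E
```

```text
{'t': 21.8333, 'joint_positions': array([ 7.6070e-01, -3.6900e-02,  7.7000e-02,  1.5000e-03, -1.6771e+00,
       -9.2260e-01]), 'tool_pos': array([0.5238, 0.2266, 0.2697]), 'ee_rot': array([0.0031, 0.081 , 0.9967, 0.0023]), 'wrist_force': array([0.3215, 0.1055, 1.2309]), 'finger_gap': 0.045197843454270636}
{'t': 21.9833, 'joint_positions': array([ 7.6070e-01, -3.4400e-02,  6.8900e-02, -1.0000e-03, -1.6747e+00,
       -9.2270e-01]), 'tool_pos': array([0.5224, 0.2265, 0.2635]), 'ee_rot': array([-5.000e-04,  8.080e-02,  9.967e-01,  1.000e-04]), 'wrist_force': array([ 0.2391, -0.3153, -0.6275]), 'finger_gap': 0.044983428122388876}
```

View pics/r21_45.png

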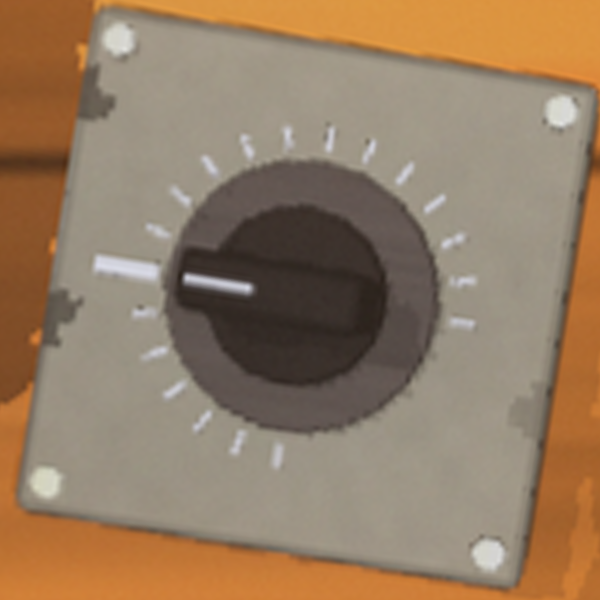

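View pics/r21_89.png

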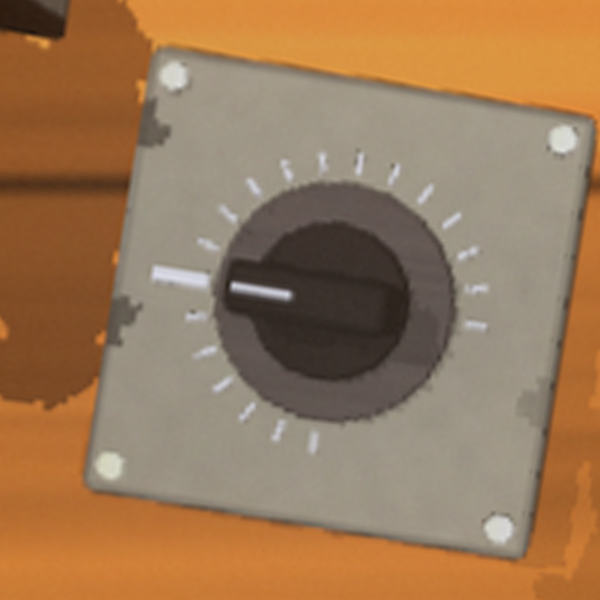

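View pics/side21.png

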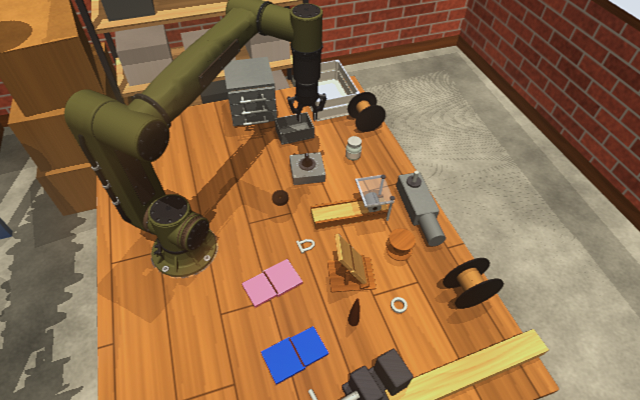

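View pics/wrist21.png

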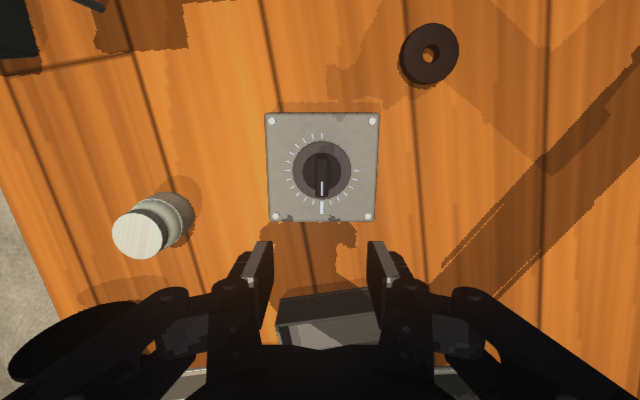

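Run:
```python
from h import *
def line(n,x0,y0,x1,y1,th):
    g=cv2.cvtColor(cv2.imread(f"pics/{n}.png"),cv2.COLOR_BGR2GRAY)[y0:y1,x0:x1]
    v,u=np.nonzero(g>th);p=np.stack([u,v],1).astype(float);w=g[v,u].astype(float)-th
    c=np.average(p,0,w);q=(p-c)*np.sqrt(w)[:,None];d=np.linalg.svd(q,full_matrices=False)[2][0];print(n,len(p),c+[x0,y0],np.degrees(np.arctan(d[1]/d[0])).round(2))
    return c+[x0,y0]
a=line("r21_89",226,275,300,308,120);line("r21_45",85,245,163,290,185)
b=line("r21_45",85,245,163,290,185)
def cen(x,y):
    g=cv2.cvtColor(cv2.imread("pics/r21_45.png"),cv2.COLOR_BGR2GRAY)[y-20:y+20,x-20:x+20];v,u=np.nonzero(g>195);return np.array([u.mean()+x-20,v.mean()+y-20])
S=[cen(118,40),cen(560,112),cen(487,555),cen(45,482)];c=np.mean(S,0);print(c)
for i in range(4):
    d=S[(i+1)%4]-S[i];print(np.degrees(np.arctan2(d[1],d[0]))-90*i)
d=c-b;print("mark dir from box centre",np.degrees(np.arctan2(d[1],d[0])))
```

```text
r21_89 544 [261.09070838 290.16225723] 9.57
r21_45 889 [125.79422654 267.24284571] 9.68
r21_45 889 [125.79422654 267.24284571] 9.68
[303.28289413 296.59939821]
9.261790294949469
9.290416856259185
-350.7316460919991
-350.69824580484647
mark dir from box centre 9.391671583084412
```

Run:
```python
from h import *
crop(load("top21"),220,60,480,260,3,"top21c")
crop(load("side21"),290,160,430,300,5,"side21c")
```

```text
(no output)
```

View pics/top21c.png

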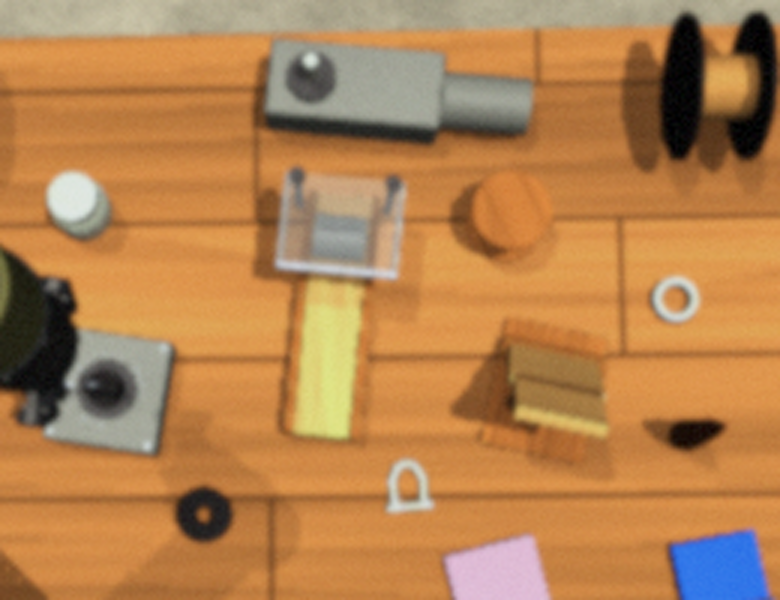

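View pics/side21c.png

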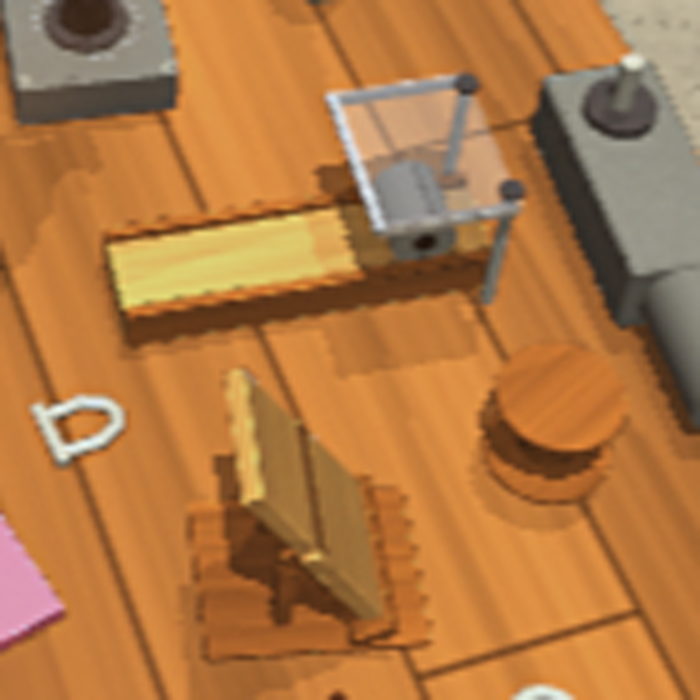

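The pictures show the roller under the guard in the cradle (top crop 340,238), the paddle leaning on its stand (555,390), the dial pointer at the long mark, and the bystanders unmoved. I'm handing in.

```bash
python3 -c "
from workcell import env
print(env.sign_off())"
```

```text
the job is handed in; nothing more can be done
None
```

The job is done in the order asked and handed in at about 22 s of the 64 s allowed.

- **Roller:** I gripped the wooden paddle by its clear top, leaned it back 30° and rolled the roller at up to about 0.06 m/s. It sank into the cradle under the guard. In the top and side pictures its outline is within about 1 mm of where it should be when seated. The gripper and arm never touched it.
- **Paddle:** It is back on its stand. The measured lean is 30.6° from both cameras, against 30.1° (top) and 30.3° (side) before. That small difference is within measurement noise, and the board's face is within about 1 mm of where it was.
- **Dial:** I turned it clockwise about 63° and released it. The pointer measures 9.6° in the rectified picture, against 9.3–9.7° for the long mark and the box, so they agree within about 0.3°.
- **Bystanders:** Comparing the first and last top pictures by eye, those in view, including the blue and pink paddle look-alikes, were unmoved.

No check failed. The side camera read positions up to about 5 mm off in y from the top and wrist cameras, so I used those two for positions. The largest wrist force in the readings I took was about 9 N.

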